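Make up the brew-unit kit and the leak kit for tomorrow's calls

ROBOT

A 7-joint arm with a two-finger parallel gripper is mounted at the origin on a cart in front of the work surface, level with it; the furniture and walls round the work are solid. World frame = base frame: x ahead of the robot, y to its left, z up, the work surface at z = 0. Lengths are in m, angles in rad, forces in N, time in s.
With the tool pointing down it reaches from about 0.425 to 0.925 m from the base axis. Payload 6.8 kg.
Tool frame: the origin (TCP) lies at the very end of the fingers, on their centre line; the grasp point (between the pads) lies 19 mm behind it; z points along the fingers, y is the line along which they close (so a half turn about z gives the same grasp; the last joint's range is limited). The gripper opens to 88 mm and grips with 3 to 60 N. Pads are 20 mm wide; open, the fingers measure 115 mm over their backs; the gripper's body (75 mm by 178 mm) begins 61 mm behind the grasp point.
Start: joints at [1.131, 0.477, 0.022, 1.555, -0.011, 1.109, -0.083], TCP at [0.22, -0.638, 0.223] pointing down, gripper open.
Joint ranges: [-2.96, 2.96], [-0.34, 2.1], [-1.41, 1.46], [0.24, 2.44], [-1.37, 4.51], [0.17, 1.92], [-2.96, 2.96]. Speed limits (rad/s): [2.39, 2.39, 3.14, 3.14, 3.14, 3.14, 3.14].

INTERFACE

Orientations are given as a 3x3 rotation matrix whose columns are the frame's x, y, z axes.
In Python, from workcell import sense, grab_frame, job_done gives the robot as it stands.
- The arm moves only by the tool play_rows, never from a script. Its argument "plan" is a list of rows, each an object with "fingers": the finger opening in m, from 0 to 0.0878; "delta_pos": the shift along the tool's x, y, z in m, a list of three; "twist": the turn, a rotation vector about the tool's x, y, z in degrees, a list of three. In form: [{"fingers": fingers, "delta_pos": [tx, ty, tz], "twist": [wx, wy, wz]}, ...]. A call has 1 to 8 rows; each row shifts and turns the commanded pose from where the row before left it, along the tool's axes as they then stand; what a row does not reach is not made up. A row lasts 1/12 s, in which the tool goes at most 41.7 mm and 7.16 degrees, less where a joint would pass 70% of its speed; a pose out of reach is approached as far as the arm can. A call with a gripper value outside its range is refused whole. The fingers move at their own pace and stop on an object; "grip_force" is the grip in N (left out, the last holds). Time passes only in rows, so rows that do not move let the fingers close. It gives the time, the measured TCP pose, the force, the opening and the grip force at its end, in the units of the state.
- sense(): the state, without advancing time (a new reading comes with each control period).
- grab_frame(name): name is "side" or "top" or "wrist"; returns a dict with "pixels" (384x512x3 uint8, red, green, blue), "z_map" (384x512 float32, m along the optical axis (not along the pixel's ray), 0 where there is no reading), "fx", "fy", "cx", "cy" (pixels), "k1" (the pictures are not rectified: a ray, as slopes to the right and down, at radius r is drawn at 1 + k1 r^2 times it, then the intrinsics apply), "position" and "attitude" of the camera in the world; the wrist camera has in their place "T_tool_cam" (4x4, takes a point from camera to tool coordinates, whose origin is the TCP and whose axes are the flange's). Camera axes: x right, y down, z forward; pixel columns grow to the right and rows downward; lengths in m; the calibration is good to about 2 mm. A picture is of the moment at which its call begins: read the wrist's pose just before it.
- job_done(): hands the job in; it is judged then, once.
The state is a dict: "time_s": time; "joint_positions": joint angles; "joint_vel": joint speeds; "tau": joint torques, N m; "tool_pos": TCP position; "ee_rot": TCP orientation; "contact_force": force on the tool from outside, world axes, zero at the start; "torque": the same for the moment, N m; "opening": finger opening in m; "grip_force": force on a finger pad.
Only numpy, scipy, OpenCV 4.12 (cv2) and the standard library are available. Lean on these libraries where they do the work, as an engineer would, in place of code of your own. Each camera call takes 0.05 s, during which the arm holds its last target. There are 200 camera calls.

TASK

Make up the two call-out kits in their foam-lined trays. The blue tray is the brew-unit kit and gets the orange seal and the grease tube; the yellow tray is the leak kit and gets the black rubber seal, the tape roll and the battery for the leak sensor. Lay each part fully down in the cut-out of its shape, let everything go, and leave the multimeter and the pliers where they lie.

Things in the scene. Friction and masses are not known exactly. Their poses are not given: they have to be found in the camera images.
- blue_tray: Brew-unit kit: blue foam-lined tray, fixed, 92 (x) by 218 mm (y), black foam top 17 mm above the bench, edge 18 mm. Blue cut-out floors at z 10 mm, walls upright. Cut-outs (tray frame, mm): rectangle 52 (x) by 150 (y) centred x 0, y +25 (grease tube); circle of diameter 42 at x 0, y -79 (seal). Origin: centre of its underside, z up.
- yellow_tray: Leak kit: yellow foam-lined tray, fixed, 92 (x) by 218 mm (y), black foam top 17 mm above the bench, edge 18 mm. Yellow cut-out floors at z 10 mm, walls upright. Cut-outs (tray frame, mm): circle of diameter 74 at x 0, y +65 (tape); rectangle 62 (x) by 26 (y) centred x 0, y -4 (battery, lying along x); circle of diameter 42 at x 0, y -79 (seal). Origin: centre of its underside, z up.
- grease_tube: Red and white grease tube lying flat on the open front of the bench, 136 mm long along its y axis, 40 mm wide along x, 28 mm high, 50 g, treated as rigid. Origin: centre of its underside; z up.
- orange_seal: Orange silicone seal ring lying flat, 25 mm outside diameter, 8 mm high, about 12 g. Origin: centre of its underside; its z axis is the ring's axis.
- black_seal: Black rubber seal ring lying flat, 32 mm outside diameter, 23 mm bore, 9 mm high, about 14 g. Origin: centre of its underside; its z axis is the ring's axis.
- battery_center (a point): Red and white round battery lying on the bench, 50 mm long along its y axis, about 16 mm in diameter, 24 g; it can roll. This point is its middle, on its axis, about 8 mm above whatever it lies on. The direction of its x and z axes has no meaning.
- tape_roll: Roll of black tape lying flat, 61 mm outside diameter, 19 mm high, 50 g. Origin: centre of its underside, on the roll's axis; z is the roll's axis. The card core cannot be reached into: take it round the outside.
- multimeter: Bystander: orange and black pocket multimeter lying on the bench, 142 mm along its x, 70 mm along its y, 44 mm high. Origin: centre of its underside.
- pliers: Bystander: long-nose pliers with blue sleeves lying on the bench, 154 mm along their y, 50 mm wide, 10 mm high. Origin: centre of their underside.
- coffee_machine: Obstacle, never moves: tall black coffee machine behind the middle of the bench. Seen in the robot's frame its low front box fills x 0.52 to 0.61, y -0.30 to 0.01 m, 190 mm high; the tower behind it fills x 0.61 to 0.92, y -0.31 to 0.11 m, 630 mm high. Origin: on the bench under the tower's and box's middle.
There are look-alikes about, which are no part of the job. Leave any white look-alike of the tape_roll alone.

How it is judged:
By the outcome, as a careful person would: the job done as asked, in the order asked, and still so for the second after the job is handed in, with the robot touching nothing.
It also fails if it takes over 144 s, if anything falls off the work surface, if the arm or the gripper's body presses on something with over 40 N, if the wrist force passes 120 N, or if a joint passes its speed limit or range.

## Working session

There is one attempt and no reset: what is moved stays moved. The work goes in short steps, Python scripts to look and compute and a tool call to move; the robot and the scene stay as the last step left them, time stands still between calls to the robot, and variables do not carry over. Pictures are saved under pics/ and viewed, at most 18 in all, crops included, and the job is handed in when it is done.

Besides the shell and the picture viewer there is one more tool, called after "Call:" as name([rows], argument=value, ...), one row to a line, values as JSON. play_rows: Moves the arm, as the interface text tells. Its arguments: {"type":"object","properties":{"plan":{"type":"array","items":{"type":"object","properties":{"fingers":{"type":"number"},"delta_pos":{"type":"array","items":{"type":"number"}},"twist":{"type":"array","items":{"type":"number"}}}}},"grip_force":{"type":"number"}},"required":["plan"]}

```bash
mkdir -p pics
python3 - <<'E'
from workcell import sense, grab_frame
import cv2,numpy as np
s=sense();print({k:np.round(v,3).tolist() for k,v in s.items()})
for n in("top","side"):
    f=grab_frame(n);np.savez(f"{n}0.npz",**f)
    cv2.imwrite(f"pics/{n}0.png",cv2.resize(f["pixels"][...,::-1],(800,600),interpolation=cv2.INTER_CUBIC))
    print(n,f["fx"],f["fy"],f["cx"],f["cy"],f["k1"],f["position"],np.round(f["attitude"],3).tolist())
E
```

```text
{'time_s': 0.0, 'joint_positions': [1.131, 0.478, 0.022, 1.556, -0.012, 1.109, -0.083], 'joint_vel': [-0.0, 0.001, 0.002, 0.0, 0.001, -0.002, 0.002], 'tau': [0.0, -58.285, 1.535, -27.261, -0.054, 0.017, 0.0], 'tool_pos': [0.22, -0.638, 0.222], 'ee_rot': [[0.945, 0.326, -0.001], [0.326, -0.945, 0.002], [-0.0, -0.002, -1.0]], 'contact_force': [0.778, 0.341, 0.625], 'torque': [-0.002, -0.003, 0.027], 'grip_force': 0.0, 'opening': 0.088}
top 405.59474396267865 405.59474396267865 259.2541550556495 192.7613940843917 -0.04769125921798483 [ 0.31517811 -0.10461884  1.41466095] [[-0.026, -0.981, 0.192], [-1.0, 0.027, 0.003], [-0.008, -0.192, -0.981]]
side 395.31538402324475 395.31538402324475 260.8315192613542 186.90618197684398 -0.040382575757630775 [0.42715044 0.97189809 0.44228307] [[-0.991, -0.069, 0.119], [-0.135, 0.333, -0.933], [0.025, -0.941, -0.339]]
```

View pics/top0.png

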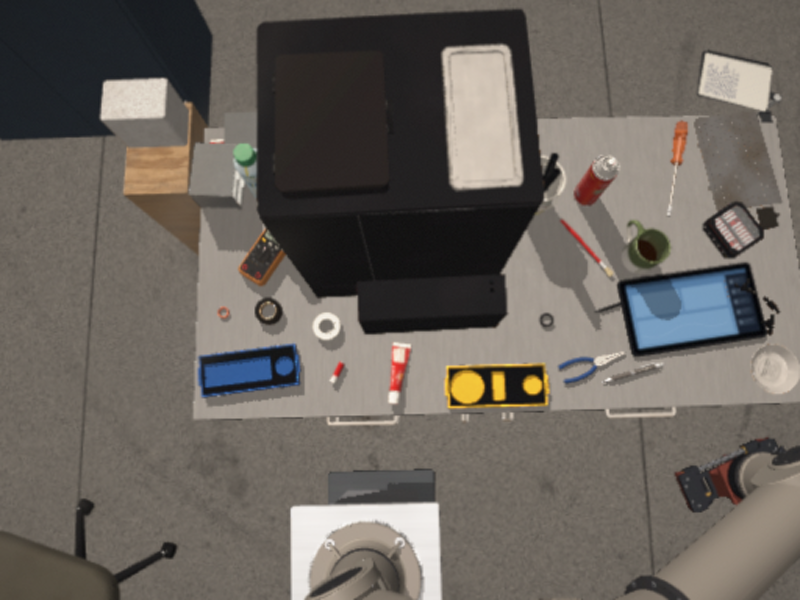

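View pics/side0.png

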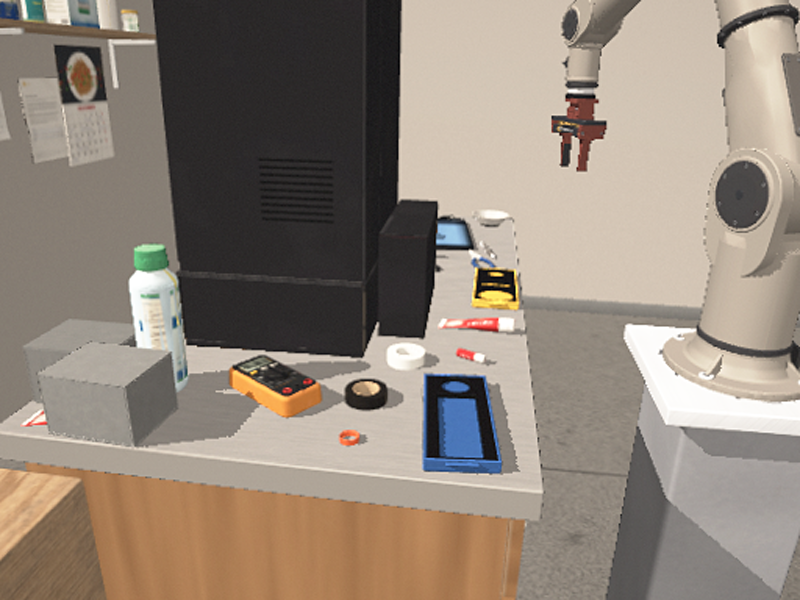

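The top view (800x600 picture) shows:
- **Containers:** blue tray (250,370) and yellow tray (497,386).
- **Parts:** tube (398,372), battery (337,373) and pliers (590,367).
- **Ring candidates:** orange ring (223,313), black ring (546,320), black tape (268,311) and white roll (327,326), which is the look-alike.

Next I'll measure these and confirm them in an enlarged crop.

```bash
cat > h.py <<'E'
import numpy as np,cv2
from workcell import sense, grab_frame
def cam(f,T=None):
    K=np.array([[f["fx"],0,f["cx"]],[0,f["fy"],f["cy"]],[0,0,1]]);D=np.array([f["k1"],0,0,0,0.])
    if T is None: return K,D,np.array(f["attitude"]),np.array(f["position"])
    return K,D,T[:3,:3],T[:3,3]
def cloud(f,T=None):
    K,D,R,p=cam(f,T);h,w=f["z_map"].shape
    u,v=np.meshgrid(np.arange(w,dtype=float),np.arange(h,dtype=float))
    r=cv2.undistortPoints(np.stack([u,v],-1).reshape(-1,1,2),K,D).reshape(h,w,2)
    z=f["z_map"];P=np.dstack([r*z[...,None],z])@R.T+p
    P[z==0]=np.nan;return P
def wrist():
    s=sense();f=grab_frame("wrist")
    T=np.eye(4);T[:3,:3]=s["ee_rot"];T[:3,3]=s["tool_pos"]
    return f,T@np.array(f["T_tool_cam"]),s
def ortho(f,T,x0,x1,y0,y1,zp,s=0.001):
    "image of plane z=zp; rows: x descending, cols: y descending"
    K,D,R,p=cam(f,T)
    X,Y=np.meshgrid(np.arange(x1,x0,-s),np.arange(y1,y0,-s),indexing="ij")
    P=np.stack([X,Y,np.full_like(X,zp)],-1);c=((P-p)@R).reshape(-1,3)
    px=cv2.projectPoints(c,np.zeros(3),np.zeros(3),K,D)[0].reshape(*X.shape,2).astype(np.float32)
    return cv2.remap(f["pixels"],px,None,cv2.INTER_LINEAR)
E
python3 - <<'E'
from h import *
f=dict(np.load("top0.npz"));P=cloud(f)
for n,u,v in [("blue",250,370),("yellow",497,386),("tube",398,372),("batt",337,373),("oseal",223,313),("tape",268,311),("white",327,326),("bseal",546,320),("mm",263,258),("pl",590,367)]:
    print(n,np.round(P[int(v/1.5625),int(u/1.5625)],3))
a=f["pixels"][...,::-1][190:270,120:270];b=f["pixels"][...,::-1][190:270,270:420]
cv2.imwrite("pics/c1.png",cv2.resize(np.vstack([a,b]),None,fx=3.75,fy=3.75,interpolation=cv2.INTER_CUBIC))
E
```

```text
blue [0.447 0.25  0.007]
yellow [ 0.395 -0.297  0.01 ]
tube [ 0.431 -0.078  0.019]
batt [0.435 0.056 0.019]
oseal [0.577 0.318 0.002]
tape [ 0.579  0.215 -0.   ]
white [ 0.543  0.079 -0.   ]
bseal [ 0.543 -0.416  0.002]
mm [0.692 0.217 0.044]
pl [ 0.434 -0.506  0.003]
```

View pics/c1.png

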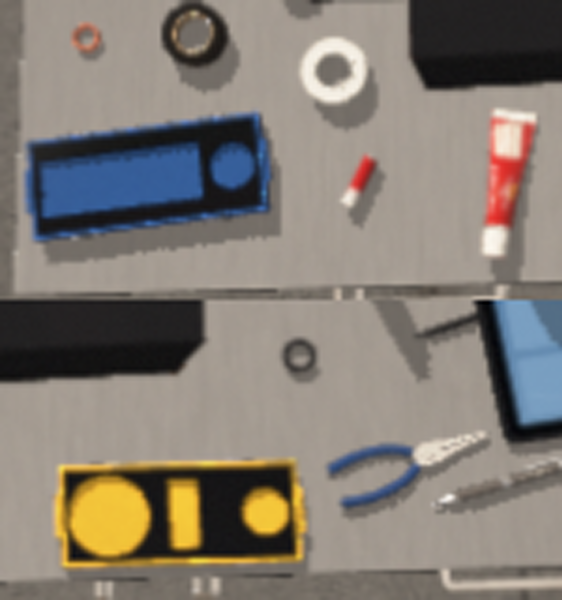

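One candidate fits each part: the orange ring, the black ring near the pliers, and the black tape. The white roll stays where it is. I'll move to a first survey point over the yellow tray.

Call:
play_rows([
  {"fingers": 0.0878, "delta_pos": [0.024, -0.016, -0.007], "twist": [0, 0, 0]},
  {"fingers": 0.0878, "delta_pos": [0.024, -0.016, -0.007], "twist": [0, 0, 0]},
  {"fingers": 0.0878, "delta_pos": [0.024, -0.016, -0.007], "twist": [0, 0, 0]},
  {"fingers": 0.0878, "delta_pos": [0.024, -0.016, -0.007], "twist": [0, 0, 0]},
  {"fingers": 0.0878, "delta_pos": [0.024, -0.016, -0.007], "twist": [0, 0, 0]},
  {"fingers": 0.0878, "delta_pos": [0.024, -0.016, -0.007], "twist": [0, 0, 0]},
  {"fingers": 0.0878, "delta_pos": [0.024, -0.016, -0.007], "twist": [0, 0, 0]},
  {"fingers": 0.0878, "delta_pos": [0.024, -0.016, -0.007], "twist": [0, 0, 0]},
])

```text
time_s: 0.77
tool_pos: [0.3602, -0.4532, 0.2786]
ee_rot: [[0.945, 0.326, -0.001], [0.326, -0.945, 0.0], [-0.0, -0.001, -1.0]]
contact_force: [0.7, -0.2, 0.5]
opening: 0.0879
grip_force: 0.0
```

Call:
play_rows([
  {"fingers": 0.0878, "delta_pos": [0.024, -0.016, -0.007], "twist": [0, 0, 0]},
  {"fingers": 0.0878, "delta_pos": [0.024, -0.016, -0.007], "twist": [0, 0, 0]},
  {"fingers": 0.0878, "delta_pos": [0.024, -0.016, -0.007], "twist": [0, 0, 0]},
  {"fingers": 0.0878, "delta_pos": [0.024, -0.016, -0.007], "twist": [0, 0, 0]},
  {"fingers": 0.0878, "delta_pos": [0, 0, 0], "twist": [0, 0, 6.5]},
  {"fingers": 0.0878, "delta_pos": [0, 0, 0], "twist": [0, 0, 6.5]},
  {"fingers": 0.0878, "delta_pos": [0, 0, 0], "twist": [0, 0, 6]},
  {"fingers": 0.0878, "delta_pos": [0, 0, 0], "twist": [0, 0, 0]},
])

```text
time_s: 1.43
tool_pos: [0.4295, -0.3626, 0.3063]
ee_rot: [[1.0, -0.003, -0.001], [-0.003, -1.0, 0.0], [-0.001, -0.0, -1.0]]
contact_force: [0.2, 0.6, 0.1]
opening: 0.0881
grip_force: 0.0
```

```bash
cat >> h.py <<'E'
def shot(name):
    f,T,s=wrist();np.savez(name+".npz",T=T,**f)
    print(np.round(s["tool_pos"],4),np.round(s["ee_rot"],3).tolist(),s["time_s"],np.round(s["joint_positions"],2))
    P=cloud(f,T);print("view corners",np.round([P[0,0],P[0,-1],P[-1,0],P[-1,-1]],2).tolist())
    return f,T
E
python3 - <<'E'
from h import *
f,T=shot("w1");cv2.imwrite("pics/w1.png",f["pixels"][...,::-1])
E
```

```text
[ 0.4295 -0.3626  0.3063] [[1.0, -0.003, -0.001], [-0.003, -1.0, 0.0], [-0.001, -0.0, -1.0]] 1.4333 [ 0.66  0.23 -0.08  1.72  0.02  1.2  -1.  ]
view corners [[0.6, -0.14, 0.19], [0.66, -0.73, 0.0], [0.45, -0.32, 0.43], [0.45, -0.41, 0.43]]
```

View pics/w1.png

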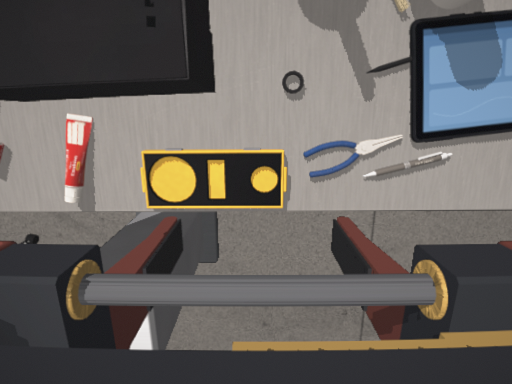

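The wrist view shows the yellow tray (213,180), black seal (292,82), pliers (350,155) and tube (77,158). Moving on to the middle and left.

Call:
play_rows([
  {"fingers": 0.0878, "delta_pos": [0.003, -0.04, 0], "twist": [0, 0, 0]},
  {"fingers": 0.0878, "delta_pos": [0.003, -0.04, 0], "twist": [0, 0, 0]},
  {"fingers": 0.0878, "delta_pos": [0.003, -0.04, 0], "twist": [0, 0, 0]},
  {"fingers": 0.0878, "delta_pos": [0.003, -0.04, 0], "twist": [0, 0, 0]},
  {"fingers": 0.0878, "delta_pos": [0.003, -0.04, 0], "twist": [0, 0, 0]},
  {"fingers": 0.0878, "delta_pos": [0.003, -0.04, 0], "twist": [0, 0, 0]},
  {"fingers": 0.0878, "delta_pos": [0.003, -0.04, 0], "twist": [0, 0, 0]},
  {"fingers": 0.0878, "delta_pos": [0.003, -0.04, 0], "twist": [0, 0, 0]},
])

```text
time_s: 2.15
tool_pos: [0.4531, -0.0412, 0.3067]
ee_rot: [[1.0, 0.004, 0.0], [0.004, -1.0, -0.0], [0.0, 0.0, -1.0]]
contact_force: [0.9, 0.0, 0.7]
opening: 0.0876
grip_force: 0.0
```

Call:
play_rows([
  {"fingers": 0.0878, "delta_pos": [0.003, -0.04, 0.008], "twist": [0, 0, 0]},
  {"fingers": 0.0878, "delta_pos": [0.003, -0.04, 0.008], "twist": [0, 0, 0]},
  {"fingers": 0.0878, "delta_pos": [0.003, -0.04, 0.008], "twist": [0, 0, 0]},
  {"fingers": 0.0878, "delta_pos": [0.003, -0.04, 0.008], "twist": [0, 0, 0]},
  {"fingers": 0.0878, "delta_pos": [0.003, -0.04, 0.008], "twist": [0, 0, 0]},
  {"fingers": 0.0878, "delta_pos": [0.003, -0.04, 0.008], "twist": [0, 0, 0]},
  {"fingers": 0.0878, "delta_pos": [0, 0, 0], "twist": [0, 0, 0]},
])

```text
time_s: 2.73
tool_pos: [0.4696, 0.2053, 0.2576]
ee_rot: [[1.0, 0.014, -0.002], [0.014, -1.0, 0.004], [-0.002, -0.004, -1.0]]
contact_force: [-0.6, -0.4, 0.6]
opening: 0.0877
grip_force: 0.0
```

Run:
```python
from h import *
f,T=shot("w2")
o=ortho(f,T,0.36,0.66,-0.02,0.38,0.0)[...,::-1]
cv2.imwrite("pics/w2.png",np.vstack([o,cv2.resize(f["pixels"][...,::-1],(400,300))]))
```

```text
[0.4696 0.2053 0.2576] [[1.0, 0.014, -0.002], [0.014, -1.0, 0.004], [-0.002, -0.004, -1.0]] 2.7333 [-0.04  0.22 -0.56  1.87  0.13  1.09 -2.21]
view corners [[0.98, 1.25, -0.87], [0.6, 0.07, 0.24], [0.49, 0.25, 0.38], [0.49, 0.16, 0.38]]
```

View pics/w2.png

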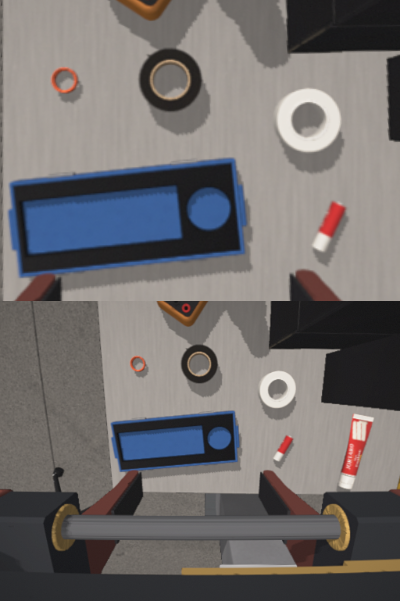

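The rectified view is clear: orange seal (64,80), black tape (170,80), white look-alike (308,120), battery (329,227), blue tray (127,217). Now I'll measure by segmentation.

```bash
cat >> h.py <<'E'
def seg(f,T,box,z,cond,amin,amax,s=0.0005):
    "components in the z plane: world centre, size, long-axis yaw deg"
    x0,x1,y0,y1=box;o=ortho(f,T,x0,x1,y0,y1,z,s)
    hsv=cv2.cvtColor(o,cv2.COLOR_RGB2HSV).astype(int);H,S,V=hsv[...,0],hsv[...,1],hsv[...,2]
    m=cond(H,S,V).astype(np.uint8);m=cv2.morphologyEx(m,cv2.MORPH_OPEN,np.ones((3,3)))
    out=[]
    for c in cv2.findContours(m,cv2.RETR_EXTERNAL,cv2.CHAIN_APPROX_NONE)[0]:
        a=cv2.contourArea(c)*s*s*1e6
        if not amin<a<amax: continue
        b=cv2.boxPoints(cv2.minAreaRect(c))
        W=np.stack([x1-b[:,1]*s,y1-b[:,0]*s],-1)
        e=W[1]-W[0];g=W[2]-W[1]
        if np.linalg.norm(g)>np.linalg.norm(e): e,g=g,e
        yaw=np.degrees(np.arctan2(e[1],e[0]))%180
        out.append((np.round(W.mean(0),4).tolist(),round(np.linalg.norm(e)*1e3,1),round(np.linalg.norm(g)*1e3,1),round(yaw,1),round(a)))
    return out
blue=lambda H,S,V:(abs(H-108)<15)&(S>120)&(V>50)
yel=lambda H,S,V:(abs(H-25)<10)&(S>140)&(V>90)
dark=lambda H,S,V:V<75
org=lambda H,S,V:((H<18)|(H>172))&(S>100)&(V>80)
redw=lambda H,S,V:((((H<10)|(H>170))&(S>100))|((V>195)&(S<40)))
def load(n):
    f=dict(np.load(n+".npz"));return f,f["T"]
E
python3 - <<'E'
from h import *
f,T=load("w2");g,U=load("w1")
B=(.37,.56,.11,.40);
print("blue all",seg(f,T,B,.018,blue,500,1e6)); print("blue floor",seg(f,T,B,.010,lambda H,S,V:blue(H,S,V)&(V>90),500,1e5))
print("oseal",seg(f,T,(.54,.62,.28,.36),.008,org,50,2000))
print("tape",seg(f,T,(.53,.63,.17,.27),.019,lambda H,S,V:V<60,500,1e5))
print("batt",seg(f,T,(.39,.49,0.01,.11),.008,redw,200,5000))
Y=(.32,.47,-.43,-.15)
print("yel all",seg(g,U,Y,.018,yel,500,1e6)); print("floor",seg(g,U,Y,.010,yel,500,1e5))
print("bseal",seg(g,U,(.50,.60,-.47,-.37),.009,dark,100,2000))
print("tube",seg(g,U,(.33,.52,-.15,0),.014,redw,500,1e5))
print("tube w2",seg(f,T,(.33,.52,-.15,0),.014,redw,500,1e5))
P=cloud(f,T);q=P[np.isfinite(P).all(-1)]
def blob(n,q,b,zmin):
    k=q[(q[:,0]>b[0])&(q[:,0]<b[1])&(q[:,1]>b[2])&(q[:,1]<b[3])&(q[:,2]>zmin)];print(n,len(k),k.min(0).round(4),k.max(0).round(4),np.median(k,0).round(4))
blob("tape",q,(.53,.63,.17,.27),.014);blob("os",q,(.54,.62,.29,.36),.004);blob("batt",q,(.39,.49,0.01,.11),.010)
P=cloud(g,U);q=P[np.isfinite(P).all(-1)];blob("bs",q,(.50,.60,-.47,-.37),.004);blob("tube",q,(.35,.52,-.15,0),.008);blob("ytray",q,(.34,.52,-.45,-.15),.014)
E
```

```text
blue all [([0.44690001010894775, 0.2508000135421753], np.float32(224.4), np.float32(91.5), np.float32(96.0), 19749)]
blue floor [([0.4449999928474426, 0.2517000138759613], np.float32(228.9), np.float32(93.3), np.float32(96.0), 20546)]
oseal [([0.5795000195503235, 0.31380000710487366], np.float32(25.5), np.float32(25.0), np.float32(90.0), 503)]
tape [([0.578499972820282, 0.2094999998807907], np.float32(58.0), np.float32(57.0), np.float32(0.0), 2606)]
batt [([0.44279998540878296, 0.051100000739097595], np.float32(32.7), np.float32(15.2), np.float32(154.5), 458)]
yel all [([0.39899998903274536, -0.29580000042915344], np.float32(225.5), np.float32(92.0), np.float32(90.0), 20139)]
floor [([0.3970000147819519, -0.2948000133037567], np.float32(229.5), np.float32(94.0), np.float32(90.0), 20841)]
bseal [([0.5425999760627747, -0.41589999198913574], np.float32(30.1), np.float32(29.9), np.float32(9.5), 702)]
tube [([0.4722000062465668, -0.08550000190734863], np.float32(33.0), np.float32(22.8), np.float32(168.7), 544), ([0.43869999051094055, -0.08449999988079071], np.float32(105.0), np.float32(40.0), np.float32(169.9), 2413)]
tube w2 [([0.37380000948905945, -0.07370000332593918], np.float32(27.2), np.float32(26.2), np.float32(175.8), 616), ([0.4406999945640564, -0.07519999891519547], np.float32(104.1), np.float32(39.4), np.float32(173.0), 2364)]
tape 1294 [0.5483 0.1812 0.0143] [0.6093 0.2402 0.022 ] [0.5801 0.211  0.0192]
os 140 [0.5679 0.3021 0.0041] [0.5918 0.3273 0.0101] [0.5805 0.3148 0.0076]
batt 329 [0.4127 0.0413 0.0101] [0.4608 0.0717 0.0185] [0.437  0.0572 0.0155]
bs 218 [ 0.5027 -0.4317  0.004 ] [ 0.5579 -0.4011  0.0121] [ 0.5433 -0.417   0.0097]
tube 1403 [ 0.3634 -0.1027  0.008 ] [ 0.52   -0.0232  0.0302] [ 0.4232 -0.0807  0.0184]
ytray 63506 [ 0.3506 -0.4406  0.014 ] [ 0.4642 -0.1821  0.4295] [ 0.4528 -0.3595  0.4062]
```

Call:
play_rows([
  {"fingers": 0.05, "delta_pos": [0.0139, -0.0134, 0.0247], "twist": [0, 0, 0]},
  {"fingers": 0.05, "delta_pos": [0.0139, -0.0134, 0.0247], "twist": [0, 0, 0]},
  {"fingers": 0.05, "delta_pos": [0.0139, -0.0134, 0.0247], "twist": [0, 0, 0]},
  {"fingers": 0.05, "delta_pos": [0.0139, -0.0134, 0.0247], "twist": [0, 0, 0]},
  {"fingers": 0.05, "delta_pos": [0.0139, -0.0134, 0.0247], "twist": [0, 0, 0]},
  {"fingers": 0.05, "delta_pos": [0.0139, -0.0134, 0.0247], "twist": [0, 0, 0]},
  {"fingers": 0.05, "delta_pos": [0.0139, -0.0134, 0.0247], "twist": [0, 0, 0]},
  {"fingers": 0.05, "delta_pos": [0.0139, -0.0134, 0.0247], "twist": [0, 0, 0]},
])

```text
time_s: 3.45
tool_pos: [0.5841, 0.3027, 0.0597]
ee_rot: [[1.0, 0.001, 0.0], [0.001, -1.0, -0.001], [0.0, 0.001, -1.0]]
contact_force: [0.3, -0.6, 0.5]
opening: 0.0499
grip_force: 0.0
```

Run:
```python
from h import *
f,T=shot("w3")
print("oseal",seg(f,T,(.54,.62,.28,.36),.008,org,50,2000))
cv2.imwrite("pics/w3.png",f["pixels"][...,::-1])
```

```text
[0.5841 0.3027 0.0597] [[1.0, 0.001, 0.0], [0.001, -1.0, -0.001], [0.0, 0.001, -1.0]] 3.45 [-0.26  0.67 -0.45  1.69  0.37  0.86 -2.43]
view corners [[nan, nan, nan], [0.73, 0.13, 0.0], [nan, nan, nan], [0.61, 0.26, 0.18]]
oseal [([0.5590999722480774, 0.35190001130104065], np.float32(40.6), np.float32(11.8), np.float32(155.3), 341), ([0.5817999839782715, 0.3158000111579895], np.float32(26.9), np.float32(25.5), np.float32(45.0), 533)]
```

View pics/w3.png

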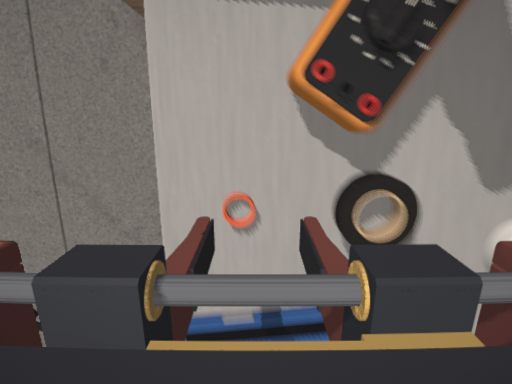

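Orange seal at (239,210), just left of centre between the fingers. Correcting and taking it.

Call:
play_rows([
  {"fingers": 0.05, "delta_pos": [-0.003, -0.0125, 0], "twist": [0, 0, 0]},
  {"fingers": 0.05, "delta_pos": [0, 0, 0.02], "twist": [0, 0, 0]},
  {"fingers": 0.05, "delta_pos": [0, 0, 0.02], "twist": [0, 0, 0]},
  {"fingers": 0.05, "delta_pos": [0, 0, 0.0157], "twist": [0, 0, 0]},
  {"fingers": 0.05, "delta_pos": [0, 0, 0], "twist": [0, 0, 0]},
])

```text
time_s: 3.92
tool_pos: [0.5781, 0.315, 0.0036]
ee_rot: [[1.0, 0.001, -0.003], [0.001, -1.0, -0.003], [-0.003, 0.003, -1.0]]
contact_force: [-0.8, -0.2, -0.7]
opening: 0.0502
grip_force: 0.0
```

Call:
play_rows([
  {"fingers": 0.02, "delta_pos": [0, 0, 0], "twist": [0, 0, 0]},
  {"fingers": 0.015, "delta_pos": [0, 0, 0], "twist": [0, 0, 0]},
  {"fingers": 0.015, "delta_pos": [0, 0, 0], "twist": [0, 0, 0]},
  {"fingers": 0.015, "delta_pos": [0, 0, 0], "twist": [0, 0, 0]},
  {"fingers": 0.015, "delta_pos": [0, 0, 0], "twist": [0, 0, 0]},
  {"fingers": 0.015, "delta_pos": [0, 0, 0], "twist": [0, 0, 0]},
], grip_force=10)

```text
time_s: 4.42
tool_pos: [0.5804, 0.3173, 0.0064]
ee_rot: [[1.0, 0.0, 0.001], [0.0, -1.0, 0.001], [0.001, -0.001, -1.0]]
contact_force: [-0.2, -0.7, 4.0]
opening: 0.0233
grip_force: 10.1
```

Call:
play_rows([
  {"fingers": 0.015, "delta_pos": [0, 0, -0.02], "twist": [0, 0, 0]},
  {"fingers": 0.015, "delta_pos": [0, 0, -0.03], "twist": [0, 0, 0]},
  {"fingers": 0.015, "delta_pos": [0, 0, -0.03], "twist": [0, 0, 0]},
  {"fingers": 0.015, "delta_pos": [0, 0, 0], "twist": [0, 0, 0]},
])

```text
time_s: 4.75
tool_pos: [0.5827, 0.3193, 0.0916]
ee_rot: [[1.0, 0.0, 0.008], [0.0, -1.0, 0.005], [0.008, -0.005, -1.0]]
contact_force: [0.4, 0.5, 0.9]
opening: 0.0229
grip_force: 10.0
```

Run:
```python
from h import *
f,T=shot("w4");g=grab_frame("side")
p=f["pixels"][150:384,120:400,::-1]
K,D,R,c=cam(g);t=np.array(sense()["tool_pos"])
q=cv2.projectPoints(((t-c)@R).reshape(1,3),np.zeros(3),np.zeros(3),K,D)[0].ravel();u,v=q.astype(int);print(q)
s=g["pixels"][v-35:v+35,u-42:u+42,::-1]
cv2.imwrite("pics/w4.png",np.vstack([cv2.resize(p,(360,300)),cv2.resize(s,(360,300),interpolation=cv2.INTER_CUBIC)]))
```

```text
[0.5827 0.3193 0.0916] [[1.0, 0.0, 0.008], [0.0, -1.0, 0.005], [0.008, -0.005, -1.0]] 4.75 [-0.27  0.64 -0.47  1.67  0.35  0.91 -2.44]
view corners [[1.06, 1.22, -0.87], [0.74, 0.12, 0.0], [0.6, 0.36, 0.21], [nan, nan, nan]]
[222.71442432 242.81485833]
```

View pics/w4.png

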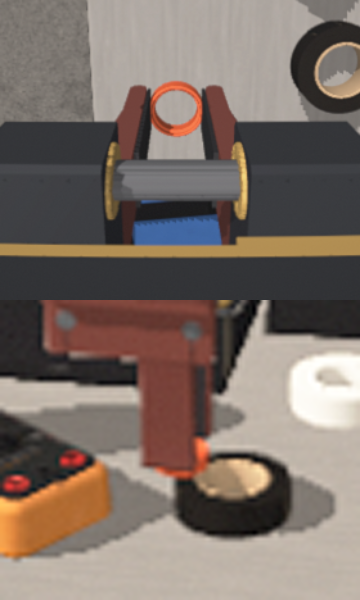

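The ring is held flat with its lower part showing below the tips. Next I'll measure its offset from the TCP.

```bash
cat >> h.py <<'E'
def held(n,cond,rng=.05):
    f,T=load(n);P=cloud(f,T);t=(T@np.linalg.inv(f["T_tool_cam"]))
    h=cv2.cvtColor(f["pixels"],cv2.COLOR_RGB2HSV).astype(int);m=cond(h[...,0],h[...,1],h[...,2])
    q=P[m&np.isfinite(P).all(-1)];q=(q-t[:3,3])@t[:3,:3];q=q[(abs(q)<rng).all(1)]
    print("tool frame pct2/98",len(q),np.percentile(q,2,0).round(4),np.percentile(q,98,0).round(4));return q
E
python3 - <<'E'
from h import *
q=held("w4",lambda H,S,V:((H<14)|(H>174))&(S>150)&(V>150),.03)
print(np.median(q,0))
f,T=load("w4")
for dz in(0,.004):print(seg(f,T,(.54,.62,.29,.35),.0916+dz,lambda H,S,V:((H<14)|(H>174))&(S>150)&(V>120),50,2000))
E
```

```text
tool frame pct2/98 566 [-0.0122 -0.0101 -0.0028] [0.0117 0.0116 0.0039]
[-0.00084827  0.00232275 -0.00076513]
[([0.5821999907493591, 0.3190000057220459], np.float32(26.5), np.float32(23.0), np.float32(0.0), 494)]
[([0.5838000178337097, 0.3188000023365021], np.float32(25.5), np.float32(22.5), np.float32(0.0), 471)]
```

Call:
play_rows([
  {"fingers": 0.015, "delta_pos": [-0.0159, 0.0184, 0.003], "twist": [0, 0, 0]},
  {"fingers": 0.015, "delta_pos": [-0.0159, 0.0184, 0.003], "twist": [0, 0, 0]},
  {"fingers": 0.015, "delta_pos": [-0.0159, 0.0184, 0.003], "twist": [0, 0, 0]},
  {"fingers": 0.015, "delta_pos": [-0.0159, 0.0184, 0.003], "twist": [0, 0, 0]},
  {"fingers": 0.015, "delta_pos": [-0.0159, 0.0184, 0.003], "twist": [0, 0, 0]},
  {"fingers": 0.015, "delta_pos": [-0.0159, 0.0184, 0.003], "twist": [0, 0, 0]},
  {"fingers": 0.015, "delta_pos": [-0.0159, 0.0184, 0.003], "twist": [0, 0, 0]},
  {"fingers": 0.015, "delta_pos": [-0.0159, 0.0184, 0.003], "twist": [0, 0, 0]},
])

```text
time_s: 5.52
tool_pos: [0.4506, 0.1681, 0.06]
ee_rot: [[1.0, 0.0, -0.002], [0.0, -1.0, -0.001], [-0.002, 0.001, -1.0]]
contact_force: [0.7, -0.5, -0.6]
opening: 0.0226
grip_force: 10.0
```

Call:
play_rows([
  {"fingers": 0.015, "delta_pos": [0, 0, 0], "twist": [0, 0, 0]},
  {"fingers": 0.015, "delta_pos": [0, 0, 0], "twist": [0, 0, 0]},
])

```text
time_s: 5.68
tool_pos: [0.451, 0.168, 0.0603]
ee_rot: [[1.0, -0.001, -0.003], [-0.001, -1.0, -0.002], [-0.003, 0.002, -1.0]]
contact_force: [0.5, -0.2, 0.5]
opening: 0.023
grip_force: 10.0
```

Run:
```python
from h import *
f,T=shot("w5")
P=cloud(f,T)
print(seg(f,T,(.40,.51,.12,.22),.010,lambda H,S,V:blue(H,S,V)&(V>110),100,1e5))
o=ortho(f,T,.40,.52,.10,.24,.017,.0004)
cv2.imwrite("pics/w5.png",o[...,::-1])
```

```text
[0.451  0.168  0.0603] [[1.0, -0.001, -0.003], [-0.001, -1.0, -0.002], [-0.003, 0.002, -1.0]] 5.6833 [-0.08  0.45 -0.49  2.11  0.34  0.66 -2.37]
view corners [[0.6, 0.34, 0.0], [0.6, -0.0, 0.01], [0.47, 0.21, 0.18], [nan, nan, nan]]
[([0.4577000141143799, 0.17399999499320984], np.float32(41.4), np.float32(32.1), np.float32(97.8), 970), ([0.4496000111103058, 0.21320000290870667], np.float32(50.7), np.float32(18.9), np.float32(6.0), 800), ([0.48539999127388, 0.1665000021457672], np.float32(100.7), np.float32(47.5), np.float32(56.9), 574)]
```

View pics/w5.png

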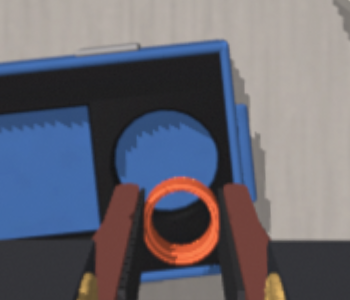

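The circle rim centre is at about (0.455, 0.173). Lowering and releasing.

Call:
play_rows([
  {"fingers": 0.015, "delta_pos": [0.0043, -0.005, 0], "twist": [0, 0, 0]},
  {"fingers": 0.015, "delta_pos": [0, 0, 0.015], "twist": [0, 0, 0]},
  {"fingers": 0.015, "delta_pos": [0, 0, 0.015], "twist": [0, 0, 0]},
  {"fingers": 0.015, "delta_pos": [0, 0, 0.0105], "twist": [0, 0, 0]},
  {"fingers": 0.015, "delta_pos": [0, 0, 0], "twist": [0, 0, 0]},
  {"fingers": 0.015, "delta_pos": [0, 0, 0], "twist": [0, 0, 0]},
])

```text
time_s: 6.23
tool_pos: [0.4568, 0.1754, 0.0204]
ee_rot: [[1.0, 0.001, -0.001], [0.001, -1.0, 0.0], [-0.001, -0.0, -1.0]]
contact_force: [0.1, -0.2, 0.3]
opening: 0.0232
grip_force: 10.0
```

Call:
play_rows([
  {"fingers": 0.04, "delta_pos": [0, 0, 0], "twist": [0, 0, 0]},
  {"fingers": 0.04, "delta_pos": [0, 0, 0], "twist": [0, 0, 0]},
  {"fingers": 0.04, "delta_pos": [0, 0, 0], "twist": [0, 0, 0]},
  {"fingers": 0.04, "delta_pos": [0, 0, 0], "twist": [0, 0, 0]},
  {"fingers": 0.04, "delta_pos": [0, 0, -0.02], "twist": [0, 0, 0]},
  {"fingers": 0.04, "delta_pos": [-0.02, 0, -0.03], "twist": [0, 0, 0]},
  {"fingers": 0.04, "delta_pos": [-0.02, 0, -0.03], "twist": [0, 0, 0]},
  {"fingers": 0.04, "delta_pos": [0, 0, 0], "twist": [0, 0, 0]},
])

```text
time_s: 6.9
tool_pos: [0.4161, 0.1759, 0.105]
ee_rot: [[1.0, 0.002, 0.005], [0.002, -1.0, 0.001], [0.005, -0.001, -1.0]]
contact_force: [0.2, 0.4, -0.0]
opening: 0.0403
grip_force: 0.0
```

Run:
```python
from h import *
f,T=shot("w6")
print("orange @18",seg(f,T,(.42,.51,.12,.22),.018,lambda H,S,V:((H<14)|(H>174))&(S>150)&(V>100),100,2000))
q=held("w6",lambda H,S,V:((H<14)|(H>174))&(S>150)&(V>150),.12)
P=cloud(f,T);h=cv2.cvtColor(f["pixels"],cv2.COLOR_RGB2HSV);m=((h[...,0]<14)|(h[...,0]>174))&(h[...,1]>150)&(h[...,2]>150)
k=P[m];k=k[(k[:,2]<.05)&(abs(k[:,0]-.455)<.03)];print(np.percentile(k,[2,50,98],axis=0).round(4))
```

```text
[0.4161 0.1759 0.105 ] [[1.0, 0.002, 0.005], [0.002, -1.0, 0.001], [0.005, -0.001, -1.0]] 6.9 [-0.06  0.33 -0.55  2.15  0.26  0.72 -2.36]
view corners [[0.89, 1.09, -0.87], [0.57, -0.0, 0.04], [0.44, 0.22, 0.23], [nan, nan, nan]]
orange @18 [([0.45680001378059387, 0.17499999701976776], np.float32(24.3), np.float32(23.6), np.float32(18.4), 447)]
tool frame pct2/98 449 [ 0.0139 -0.0101  0.0857] [0.0515 0.1196 0.0938]
[[0.4313 0.0456 0.0108]
 [0.4483 0.0577 0.0163]
 [0.4679 0.1855 0.0193]]
```

The orange seal lies flat in its cut-out. Next is the grease tube.

Call:
play_rows([
  {"fingers": 0.07, "delta_pos": [0.003, 0.032, -0.02], "twist": [0, 0, 0]},
  {"fingers": 0.07, "delta_pos": [0.003, 0.032, -0.02], "twist": [0, 0, 0]},
  {"fingers": 0.07, "delta_pos": [0.003, 0.032, -0.02], "twist": [0, 0, 0]},
  {"fingers": 0.07, "delta_pos": [0.003, 0.032, -0.02], "twist": [0, 0, 0]},
  {"fingers": 0.07, "delta_pos": [0.003, 0.032, -0.02], "twist": [0, 0, 0]},
  {"fingers": 0.07, "delta_pos": [0, 0.032, -0.02], "twist": [0, 0, 0]},
  {"fingers": 0.07, "delta_pos": [0, 0.032, -0.02], "twist": [0, 0, 0]},
  {"fingers": 0.07, "delta_pos": [0, 0.032, 0], "twist": [0, 0, 0]},
])

```text
time_s: 7.62
tool_pos: [0.434, -0.0837, 0.244]
ee_rot: [[1.0, -0.001, 0.006], [-0.001, -1.0, -0.001], [0.006, 0.001, -1.0]]
contact_force: [1.9, 0.7, -0.4]
opening: 0.0697
grip_force: 0.0
```

Call:
play_rows([
  {"fingers": 0.07, "delta_pos": [0, 0, 0], "twist": [0, 0, 0]},
  {"fingers": 0.07, "delta_pos": [0, 0, 0], "twist": [0, 0, 0]},
])

```text
time_s: 7.78
tool_pos: [0.4318, -0.0835, 0.2403]
ee_rot: [[1.0, -0.005, -0.0], [-0.005, -1.0, -0.0], [-0.0, 0.0, -1.0]]
contact_force: [-0.4, 0.5, -0.1]
opening: 0.07
grip_force: 0.0
```

Run:
```python
from h import *
f,T=shot("w7")
P=cloud(f,T);q=P[np.isfinite(P).all(-1)]
k=q[(q[:,0]>.34)&(q[:,0]<.53)&(q[:,1]>-.16)&(q[:,1]<0)&(q[:,2]>.005)&(q[:,2]<.04)]
r=cv2.minAreaRect((k[:,:2]*1000).astype(np.float32));print(r,len(k))
c=cv2.boxPoints(r);print(c)
for a in np.arange(.36,.52,.02):
    b=k[abs(k[:,0]-a)<.003]
    if len(b)>5: print(round(a,3),np.percentile(b[:,1],[2,98]).round(4),b[:,2].max().round(4))
o=ortho(f,T,.34,.53,-.2,.1,.014)
cv2.imwrite("pics/w7.png",cv2.resize(o[...,::-1],None,fx=2,fy=2))
```

```text
[ 0.4318 -0.0835  0.2403] [[1.0, -0.005, -0.0], [-0.005, -1.0, -0.0], [-0.0, 0.0, -1.0]] 7.7833 [ 0.45  0.09 -0.42  2.04  0.04  1.02 -1.57]
view corners [[0.64, 0.23, 0.01], [0.57, -0.25, 0.19], [nan, nan, nan], [0.45, -0.13, 0.36]]
((443.704833984375, -85.36402893066406), (156.71841430664062, 151.87001037597656), 1.685822606086731) 2308
[[ 363.14563    -11.767134 ]
 [ 367.61346   -163.57141  ]
 [ 524.26404   -158.96092  ]
 [ 519.7962      -7.1566467]]
0.38 [-0.0815 -0.058 ] 0.029
0.4 [-0.0856 -0.0602] 0.0287
0.42 [-0.0897 -0.0631] 0.0252
0.44 [-0.0947 -0.0647] 0.0204
0.46 [-0.1004 -0.0662] 0.0153
0.48 [-0.1044 -0.0667] 0.0088
0.52 [-0.1244 -0.0088] 0.0396
```

View pics/w7.png

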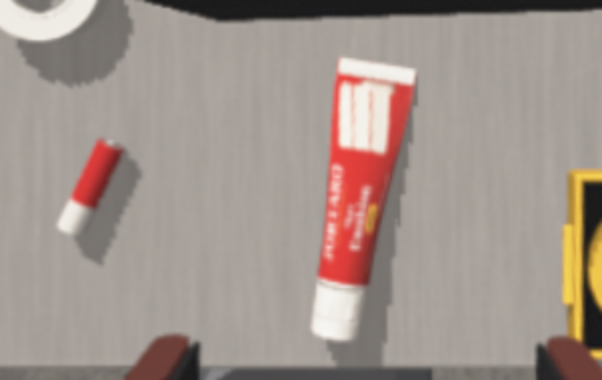

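Tube: axis about -9° from world x, cap (338,315) towards the robot, flat end (377,70). I'll grasp just behind its middle, aligned with it.

Call:
play_rows([
  {"fingers": 0.07, "delta_pos": [0, 0, 0.03], "twist": [0, 0, 4.4]},
  {"fingers": 0.07, "delta_pos": [0, 0, 0.03], "twist": [0, 0, 4.3]},
  {"fingers": 0.07, "delta_pos": [-0.005, -0.0025, 0.03], "twist": [0, 0, 0]},
  {"fingers": 0.07, "delta_pos": [-0.005, -0.0025, 0.03], "twist": [0, 0, 0]},
  {"fingers": 0.07, "delta_pos": [0, 0, 0.03], "twist": [0, 0, 0]},
  {"fingers": 0.07, "delta_pos": [0, 0, 0.03], "twist": [0, 0, 0]},
  {"fingers": 0.07, "delta_pos": [0, 0, 0], "twist": [0, 0, 0]},
  {"fingers": 0.07, "delta_pos": [0, 0, 0], "twist": [0, 0, 0]},
])

```text
time_s: 8.5
tool_pos: [0.4215, -0.0733, 0.0598]
ee_rot: [[0.989, -0.148, -0.004], [-0.148, -0.989, 0.001], [-0.004, -0.001, -1.0]]
contact_force: [0.3, -0.2, 0.9]
opening: 0.0698
grip_force: 0.0
```

Call:
play_rows([
  {"fingers": 0.07, "delta_pos": [0.001, 0.0035, 0.02], "twist": [0, 0, 0]},
  {"fingers": 0.07, "delta_pos": [0, 0, 0.02], "twist": [0, 0, 0]},
  {"fingers": 0.07, "delta_pos": [0, 0, 0.0108], "twist": [0, 0, 0]},
  {"fingers": 0.07, "delta_pos": [0, 0, 0], "twist": [0, 0, 0]},
  {"fingers": 0.07, "delta_pos": [0, 0, 0], "twist": [0, 0, 0]},
])

```text
time_s: 8.92
tool_pos: [0.4243, -0.0782, 0.0113]
ee_rot: [[0.989, -0.15, 0.001], [-0.15, -0.989, -0.0], [0.001, -0.0, -1.0]]
contact_force: [0.7, 0.9, 0.2]
opening: 0.0699
grip_force: 0.0
```

Call:
play_rows([
  {"fingers": 0.015, "delta_pos": [0, 0, 0], "twist": [0, 0, 0]},
  {"fingers": 0.015, "delta_pos": [0, 0, 0], "twist": [0, 0, 0]},
  {"fingers": 0.015, "delta_pos": [0, 0, 0], "twist": [0, 0, 0]},
  {"fingers": 0.015, "delta_pos": [0, 0, 0], "twist": [0, 0, 0]},
  {"fingers": 0.015, "delta_pos": [0, 0, 0], "twist": [0, 0, 0]},
  {"fingers": 0.015, "delta_pos": [0, 0, 0], "twist": [0, 0, 0]},
  {"fingers": 0.015, "delta_pos": [0, 0, 0], "twist": [0, 0, 0]},
  {"fingers": 0.015, "delta_pos": [0, 0, 0], "twist": [0, 0, 0]},
], grip_force=20)

```text
time_s: 9.58
tool_pos: [0.4234, -0.0785, 0.0102]
ee_rot: [[0.989, -0.151, 0.0], [-0.151, -0.989, -0.0], [0.0, -0.0, -1.0]]
contact_force: [-0.2, 0.7, 2.8]
opening: 0.0303
grip_force: 19.6
```

Call:
play_rows([
  {"fingers": 0.015, "delta_pos": [0, 0, -0.015], "twist": [0, 0, 0]},
  {"fingers": 0.015, "delta_pos": [0, 0, -0.025], "twist": [0, 0, 0]},
  {"fingers": 0.015, "delta_pos": [0, 0, -0.03], "twist": [0, 0, 0]},
  {"fingers": 0.015, "delta_pos": [0, 0, -0.03], "twist": [0, 0, 0]},
  {"fingers": 0.015, "delta_pos": [0, 0, 0], "twist": [0, 0, -7]},
  {"fingers": 0.015, "delta_pos": [0, 0, 0], "twist": [0, 0, -7]},
  {"fingers": 0.015, "delta_pos": [0, 0, 0], "twist": [0, 0, -7]},
  {"fingers": 0.015, "delta_pos": [0, 0, 0], "twist": [0, 0, -7]},
])

```text
time_s: 10.25
tool_pos: [0.423, -0.0786, 0.1102]
ee_rot: [[0.942, 0.336, 0.0], [0.336, -0.942, -0.0], [-0.0, 0.0, -1.0]]
contact_force: [-0.2, 0.9, -0.2]
opening: 0.03
grip_force: 19.4
```

Call:
play_rows([
  {"fingers": 0.015, "delta_pos": [0, 0, 0], "twist": [0, 0, -7]},
  {"fingers": 0.015, "delta_pos": [0, 0, 0], "twist": [0, 0, -7]},
  {"fingers": 0.015, "delta_pos": [0, 0, 0], "twist": [0, 0, -7]},
  {"fingers": 0.015, "delta_pos": [0, 0, 0], "twist": [0, 0, -7]},
  {"fingers": 0.015, "delta_pos": [0, 0, 0], "twist": [0, 0, -7]},
  {"fingers": 0.015, "delta_pos": [0, 0, 0], "twist": [0, 0, -7]},
  {"fingers": 0.015, "delta_pos": [0, 0, 0], "twist": [0, 0, -7]},
  {"fingers": 0.015, "delta_pos": [0, 0, 0], "twist": [0, 0, -7]},
])

```text
time_s: 10.92
tool_pos: [0.4229, -0.0786, 0.1099]
ee_rot: [[0.248, 0.969, -0.001], [0.969, -0.248, -0.0], [-0.0, -0.001, -1.0]]
contact_force: [0.3, -0.4, -0.4]
opening: 0.0301
grip_force: 19.4
```

Call:
play_rows([
  {"fingers": 0.015, "delta_pos": [0, 0, 0], "twist": [0, 0, -7]},
  {"fingers": 0.015, "delta_pos": [0, 0, 0], "twist": [0, 0, -7]},
  {"fingers": 0.015, "delta_pos": [0, 0, 0], "twist": [0, 0, -7]},
  {"fingers": 0.015, "delta_pos": [0, 0, 0], "twist": [0, 0, 0]},
])

```text
time_s: 11.25
tool_pos: [0.4228, -0.0786, 0.1098]
ee_rot: [[-0.114, 0.993, -0.001], [0.993, 0.114, 0.0], [0.0, -0.001, -1.0]]
contact_force: [0.2, 0.1, -0.5]
opening: 0.0307
grip_force: 19.4
```

Call:
play_rows([
  {"fingers": 0.015, "delta_pos": [0.0342, 0.0061, 0], "twist": [0, 0, 0]},
  {"fingers": 0.015, "delta_pos": [0.0342, 0.0061, 0], "twist": [0, 0, 0]},
  {"fingers": 0.015, "delta_pos": [0.0342, 0.0061, 0], "twist": [0, 0, 0]},
  {"fingers": 0.015, "delta_pos": [0.0342, 0.0061, 0], "twist": [0, 0, 0]},
  {"fingers": 0.015, "delta_pos": [0.0342, 0.0061, 0], "twist": [0, 0, 0]},
  {"fingers": 0.015, "delta_pos": [0.0342, 0.0061, 0], "twist": [0, 0, 0]},
  {"fingers": 0.015, "delta_pos": [0.0342, 0.0061, 0], "twist": [0, 0, 0]},
  {"fingers": 0.015, "delta_pos": [0.0342, 0.0061, 0], "twist": [0, 0, 0]},
])

```text
time_s: 11.92
tool_pos: [0.4414, 0.2002, 0.1099]
ee_rot: [[-0.106, 0.994, -0.0], [0.994, 0.106, -0.001], [-0.001, -0.0, -1.0]]
contact_force: [0.7, -0.3, 0.0]
opening: 0.0301
grip_force: 19.4
```

Call:
play_rows([
  {"fingers": 0.015, "delta_pos": [0.0342, 0.0061, 0], "twist": [0, 0, 0]},
  {"fingers": 0.015, "delta_pos": [0.0342, 0.0061, 0], "twist": [0, 0, 0]},
  {"fingers": 0.015, "delta_pos": [0, 0, 0], "twist": [0, 0, 0]},
  {"fingers": 0.015, "delta_pos": [0, 0, 0], "twist": [0, 0, 0]},
])

```text
time_s: 12.25
tool_pos: [0.4455, 0.2705, 0.1099]
ee_rot: [[-0.111, 0.994, -0.001], [0.994, 0.111, 0.001], [0.001, -0.0, -1.0]]
contact_force: [0.6, -0.2, -0.3]
opening: 0.0303
grip_force: 19.4
```

Run:
```python
from h import *
f,T=shot("w8");np.savez("t8.npz",**grab_frame("top"));np.savez("s8.npz",**(s:=grab_frame("side")))
q=held("w8",redw,.09)
for a in np.arange(-.06,.08,.02):
    b=q[abs(q[:,0]-a)<.004]
    if len(b)>5: print(round(a,3),np.percentile(b,[2,98],axis=0)[:,1:].round(4).tolist())
K,D,R,c=cam(s);t=np.array([.4448,.2686,.11])
u,v=cv2.projectPoints(((t-c)@R).reshape(1,3),np.zeros(3),np.zeros(3),K,D)[0].ravel().astype(int)
a=cv2.resize(s["pixels"][v-60:v+75,u-90:u+90,::-1],(512,384))
cv2.imwrite("pics/w8.png",cv2.resize(np.vstack([f["pixels"][...,::-1],a]),None,fx=.78,fy=.78))
```

```text
[0.4455 0.2705 0.1099] [[-0.111, 0.994, -0.001], [0.994, 0.111, 0.001], [0.001, -0.0, -1.0]] 12.25 [-0.03  0.49 -0.8   1.98  0.46  0.86 -0.97]
view corners [[-0.51, 0.64, -0.87], [1.29, 0.84, -0.87], [0.4, 0.29, 0.23], [0.49, 0.3, 0.23]]
tool frame pct2/98 15124 [-0.0509 -0.0732 -0.089 ] [0.0723 0.0733 0.0073]
-0.06 [[-0.0026, -0.0202], [0.0111, -0.0123]]
-0.04 [[-0.0054, -0.0186], [0.0109, -0.0121]]
-0.02 [[-0.0125, -0.0165], [0.013, -0.0051]]
0.0 [[-0.0734, -0.0895], [0.0736, -0.0056]]
0.02 [[-0.0736, -0.0848], [0.0736, -0.0011]]
0.04 [[-0.017, -0.0021], [0.0177, 0.0027]]
0.06 [[-0.0187, 0.0037], [0.0198, 0.0072]]
```

View pics/w8.png

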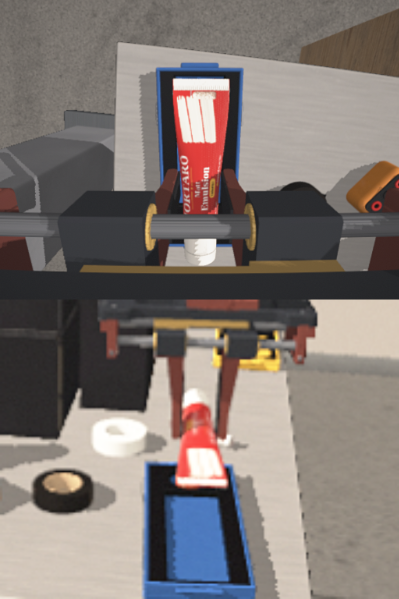

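The tube is held level and straight above its cut-out, at most 1 mm off. Lowering and releasing.

Call:
play_rows([
  {"fingers": 0.015, "delta_pos": [0, -0.001, 0.025], "twist": [0, 0, 0]},
  {"fingers": 0.015, "delta_pos": [0, 0, 0.025], "twist": [0, 0, 0]},
  {"fingers": 0.015, "delta_pos": [0, 0, 0.02], "twist": [0, 0, 0]},
  {"fingers": 0.015, "delta_pos": [0, 0, 0.011], "twist": [0, 0, 0]},
  {"fingers": 0.015, "delta_pos": [0, 0, 0.008], "twist": [0, 0, 0]},
  {"fingers": 0.015, "delta_pos": [0, 0, 0], "twist": [0, 0, 0]},
  {"fingers": 0.015, "delta_pos": [0, 0, 0], "twist": [0, 0, 0]},
])

```text
time_s: 12.98
tool_pos: [0.4456, 0.2678, 0.0214]
ee_rot: [[-0.109, 0.994, 0.0], [0.994, 0.109, 0.0], [0.0, 0.0, -1.0]]
contact_force: [-0.4, 0.8, -0.5]
opening: 0.0307
grip_force: 20.0
```

Call:
play_rows([
  {"fingers": 0.055, "delta_pos": [0, 0, 0], "twist": [0, 0, 0]},
  {"fingers": 0.055, "delta_pos": [0, 0, 0], "twist": [0, 0, 0]},
  {"fingers": 0.055, "delta_pos": [0, 0, 0], "twist": [0, 0, 0]},
  {"fingers": 0.055, "delta_pos": [0, 0, 0], "twist": [0, 0, 0]},
  {"fingers": 0.055, "delta_pos": [0, 0, -0.025], "twist": [0, 0, 0]},
  {"fingers": 0.055, "delta_pos": [0, 0, -0.035], "twist": [0, 0, 0]},
  {"fingers": 0.055, "delta_pos": [0, 0, -0.04], "twist": [0, 0, 0]},
  {"fingers": 0.055, "delta_pos": [0, 0, -0.04], "twist": [0, 0, 0]},
])

```text
time_s: 13.65
tool_pos: [0.4445, 0.2679, 0.1625]
ee_rot: [[-0.111, 0.994, -0.001], [0.994, 0.111, -0.0], [-0.0, -0.001, -1.0]]
contact_force: [1.5, -0.2, -0.2]
opening: 0.0552
grip_force: 0.0
```

Call:
play_rows([
  {"fingers": 0.055, "delta_pos": [-0.0337, -0.0035, -0.02], "twist": [0, 0, 0]},
  {"fingers": 0.055, "delta_pos": [-0.0337, -0.0035, -0.02], "twist": [0, 0, 0]},
  {"fingers": 0.055, "delta_pos": [-0.0337, -0.0035, -0.02], "twist": [0, 0, 0]},
  {"fingers": 0.055, "delta_pos": [-0.0337, -0.0035, -0.02], "twist": [0, 0, 0]},
  {"fingers": 0.055, "delta_pos": [-0.0337, -0.0035, -0.02], "twist": [0, 0, 0]},
  {"fingers": 0.055, "delta_pos": [-0.0337, -0.0035, 0], "twist": [0, 0, 0]},
  {"fingers": 0.055, "delta_pos": [-0.0337, -0.0035, 0], "twist": [0, 0, 0]},
  {"fingers": 0.055, "delta_pos": [-0.0337, -0.0035, 0], "twist": [0, 0, 0]},
])

```text
time_s: 14.32
tool_pos: [0.4469, -0.0047, 0.2619]
ee_rot: [[-0.11, 0.994, 0.002], [0.994, 0.11, -0.001], [-0.001, 0.002, -1.0]]
contact_force: [0.2, 0.3, -0.3]
opening: 0.0549
grip_force: 0.0
```

Call:
play_rows([
  {"fingers": 0.055, "delta_pos": [-0.0337, -0.0035, 0], "twist": [0, 0, 0]},
  {"fingers": 0.055, "delta_pos": [-0.0337, -0.0035, 0], "twist": [0, 0, 0]},
  {"fingers": 0.055, "delta_pos": [-0.0337, -0.0035, 0], "twist": [0, 0, 0]},
  {"fingers": 0.055, "delta_pos": [-0.0337, -0.0035, 0], "twist": [0, 0, 0]},
  {"fingers": 0.055, "delta_pos": [-0.0337, -0.0035, 0], "twist": [0, 0, 0]},
  {"fingers": 0.055, "delta_pos": [-0.0337, -0.0035, 0], "twist": [0, 0, 0]},
  {"fingers": 0.055, "delta_pos": [-0.0337, -0.0035, 0], "twist": [0, 0, 0]},
  {"fingers": 0.055, "delta_pos": [-0.0337, -0.0035, 0], "twist": [0, 0, 0]},
])

```text
time_s: 14.98
tool_pos: [0.4485, -0.2756, 0.2614]
ee_rot: [[-0.11, 0.994, 0.0], [0.994, 0.11, -0.001], [-0.001, 0.0, -1.0]]
contact_force: [0.3, -0.1, -0.3]
opening: 0.0549
grip_force: 0.0
```

Call:
play_rows([
  {"fingers": 0.055, "delta_pos": [-0.0337, -0.0035, 0], "twist": [0, 0, 0]},
  {"fingers": 0.055, "delta_pos": [-0.0337, -0.0035, 0], "twist": [0, 0, 0]},
  {"fingers": 0.055, "delta_pos": [-0.0337, -0.0035, 0], "twist": [0, 0, 0]},
  {"fingers": 0.055, "delta_pos": [-0.0337, -0.0035, 0], "twist": [0, 0, 6]},
  {"fingers": 0.055, "delta_pos": [0, 0, 0], "twist": [0, 0, 0]},
])

```text
time_s: 15.4
tool_pos: [0.4473, -0.4171, 0.2604]
ee_rot: [[0.008, 1.0, -0.001], [1.0, -0.008, -0.003], [-0.003, -0.001, -1.0]]
contact_force: [0.1, -0.4, -0.9]
opening: 0.0552
grip_force: 0.0
```

Run:
```python
from h import *
f,T=shot("w9");g=grab_frame("top")
o=ortho(g,None,.38,.52,.13,.38,.018,.0005)
cv2.imwrite("pics/t9.png",o[...,::-1])
P=cloud(g);h=cv2.cvtColor(g["pixels"],cv2.COLOR_RGB2HSV).astype(int);m=redw(h[...,0],h[...,1],h[...,2])
k=P[m];k=k[(k[:,0]>.39)&(k[:,0]<.50)&(k[:,1]>.19)&(k[:,1]<.36)];print(k.min(0),k.max(0),len(k))
print(seg(f,T,(.49,.60,-.47,-.37),.009,dark,100,2000))
```

```text
[ 0.4473 -0.4171  0.2604] [[0.008, 1.0, -0.001], [1.0, -0.008, -0.003], [-0.003, -0.001, -1.0]] 15.4 [ 1.04  0.39 -0.51  1.64  0.21  1.16  0.46]
view corners [[-0.06, -0.12, -0.22], [0.61, -0.28, 0.22], [nan, nan, nan], [nan, nan, nan]]
[0.42024538 0.21067893 0.00742189] [0.46181494 0.34352052 0.0431846 ] 250
[([0.5419999957084656, -0.41499999165534973], np.float32(31.0), np.float32(29.0), np.float32(0.0), 711)]
```

View pics/t9.png

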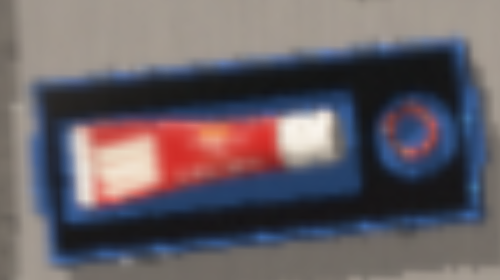

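The tube and orange seal sit in the blue tray's cut-outs. Next is the black seal at (0.543, -0.416).

Call:
play_rows([
  {"fingers": 0.055, "delta_pos": [0.0003, 0.0137, 0.03], "twist": [0, 0, 0]},
  {"fingers": 0.055, "delta_pos": [0.0003, 0.0137, 0.03], "twist": [0, 0, 0]},
  {"fingers": 0.055, "delta_pos": [0.0003, 0.0137, 0.03], "twist": [0, 0, 0]},
  {"fingers": 0.055, "delta_pos": [0.0003, 0.0137, 0.03], "twist": [0, 0, 0]},
  {"fingers": 0.055, "delta_pos": [0.0003, 0.0137, 0.03], "twist": [0, 0, 0]},
  {"fingers": 0.055, "delta_pos": [0.0003, 0.0137, 0.03], "twist": [0, 0, 0]},
  {"fingers": 0.055, "delta_pos": [0.0003, 0.0137, 0.03], "twist": [0, 0, 0]},
  {"fingers": 0.055, "delta_pos": [0, 0, 0], "twist": [0, 0, 0]},
])

```text
time_s: 16.17
tool_pos: [0.5455, -0.4015, 0.0452]
ee_rot: [[-0.011, 1.0, -0.005], [1.0, 0.011, 0.007], [0.007, -0.005, -1.0]]
contact_force: [0.2, -0.1, -1.2]
opening: 0.0546
grip_force: 0.0
```

Run:
```python
from h import *
f,T=shot("w10")
print(seg(f,T,(.515,.57,-.45,-.38),.009,lambda H,S,V:V<60,100,2000))
P=cloud(f,T);h=f["pixels"].max(-1);k=P[(h<60)];k=k[(abs(k[:,0]-.543)<.03)&(abs(k[:,1]+.416)<.03)&(k[:,2]<.015)&(k[:,2]>.005)];print(len(k),np.percentile(k,[1,99],axis=0))
```

```text
[ 0.5455 -0.4015  0.0452] [[-0.011, 1.0, -0.005], [1.0, 0.011, 0.007], [0.007, -0.005, -1.0]] 16.1667 [ 0.85  0.72 -0.44  1.64  0.37  0.87  0.27]
view corners [[0.39, -0.27, 0.02], [0.62, -0.3, 0.11], [0.5, -0.38, 0.17], [0.59, -0.38, 0.17]]
[([0.5426999926567078, -0.4154999852180481], np.float32(32.0), np.float32(30.5), np.float32(90.0), 763)]
795 [[ 0.5279383  -0.4305165   0.00560662]
 [ 0.5572805  -0.40070488  0.01118227]]
```

Call:
play_rows([
  {"fingers": 0.055, "delta_pos": [-0.014, -0.0028, 0], "twist": [0, 0, 0]},
  {"fingers": 0.055, "delta_pos": [0, 0, 0], "twist": [0, 0, 0]},
  {"fingers": 0.055, "delta_pos": [0, 0, 0.015], "twist": [0, 0, 0]},
  {"fingers": 0.055, "delta_pos": [0, 0, 0.01], "twist": [0, 0, 0]},
  {"fingers": 0.055, "delta_pos": [0, 0, 0], "twist": [0, 0, 0]},
  {"fingers": 0.055, "delta_pos": [0, 0, 0], "twist": [0, 0, 0]},
])

```text
time_s: 16.72
tool_pos: [0.5421, -0.4205, 0.0253]
ee_rot: [[-0.005, 1.0, -0.001], [1.0, 0.006, 0.001], [0.001, -0.001, -1.0]]
contact_force: [0.5, 0.4, 0.0]
opening: 0.055
grip_force: 0.0
```

Call:
play_rows([
  {"fingers": 0.055, "delta_pos": [0.0045, 0.0005, 0.008], "twist": [0, 0, 0]},
  {"fingers": 0.055, "delta_pos": [0, 0, 0.008], "twist": [0, 0, 0]},
  {"fingers": 0.055, "delta_pos": [0, 0, 0.0045], "twist": [0, 0, 0]},
  {"fingers": 0.055, "delta_pos": [0, 0, 0], "twist": [0, 0, 0]},
  {"fingers": 0.055, "delta_pos": [0, 0, 0], "twist": [0, 0, 0]},
])

```text
time_s: 17.13
tool_pos: [0.5432, -0.4163, 0.005]
ee_rot: [[-0.006, 1.0, -0.001], [1.0, 0.006, 0.0], [0.0, -0.001, -1.0]]
contact_force: [0.7, -0.9, -0.6]
opening: 0.055
grip_force: 0.0
```

Call:
play_rows([
  {"fingers": 0.02, "delta_pos": [0, 0, 0], "twist": [0, 0, 0]},
  {"fingers": 0.02, "delta_pos": [0, 0, 0], "twist": [0, 0, 0]},
  {"fingers": 0.02, "delta_pos": [0, 0, 0], "twist": [0, 0, 0]},
  {"fingers": 0.02, "delta_pos": [0, 0, 0], "twist": [0, 0, 0]},
  {"fingers": 0.02, "delta_pos": [0, 0, 0], "twist": [0, 0, 0]},
  {"fingers": 0.02, "delta_pos": [0, 0, 0], "twist": [0, 0, 0]},
], grip_force=10)

```text
time_s: 17.63
tool_pos: [0.5435, -0.4167, 0.0059]
ee_rot: [[-0.005, 1.0, 0.0], [1.0, 0.005, -0.0], [-0.0, 0.0, -1.0]]
contact_force: [0.2, 0.5, 0.4]
opening: 0.0302
grip_force: 10.0
```

Call:
play_rows([
  {"fingers": 0.02, "delta_pos": [0, 0, -0.01], "twist": [0, 0, 0]},
  {"fingers": 0.02, "delta_pos": [0, 0, -0.02], "twist": [0, 0, 0]},
  {"fingers": 0.02, "delta_pos": [0, 0, -0.03], "twist": [0, 0, 0]},
  {"fingers": 0.02, "delta_pos": [0, 0, -0.03], "twist": [0, 0, 0]},
  {"fingers": 0.02, "delta_pos": [0, 0, 0], "twist": [0, 0, 0]},
  {"fingers": 0.02, "delta_pos": [0, 0, 0], "twist": [0, 0, 0]},
])

```text
time_s: 18.13
tool_pos: [0.5448, -0.4173, 0.0985]
ee_rot: [[-0.005, 1.0, 0.004], [1.0, 0.005, -0.003], [-0.003, 0.004, -1.0]]
contact_force: [-0.9, 0.2, -0.6]
opening: 0.03
grip_force: 10.0
```

Run:
```python
from h import *
f,T=shot("w11")
q=held("w11",lambda H,S,V:V<60,.022)
b=q[q[:,2]>-.006];print(len(b),np.percentile(b,[2,98],axis=0))
cv2.imwrite("pics/w11.png",cv2.resize(f["pixels"][120:320,150:380,::-1],None,fx=2,fy=2))
```

```text
[ 0.5448 -0.4173  0.0985] [[-0.005, 1.0, 0.004], [1.0, 0.005, -0.003], [-0.003, 0.004, -1.0]] 18.1333 [ 0.88  0.66 -0.46  1.6   0.34  0.95  0.3 ]
view corners [[0.02, -0.12, -0.41], [0.66, -0.3, 0.11], [0.5, -0.39, 0.22], [0.59, -0.39, 0.22]]
tool frame pct2/98 1521 [-0.013  -0.015  -0.0202] [0.0156 0.0153 0.0018]
1282 [[-0.01317182 -0.01456007 -0.0054021 ]
 [ 0.01568157  0.01468724  0.00185025]]
```

View pics/w11.png

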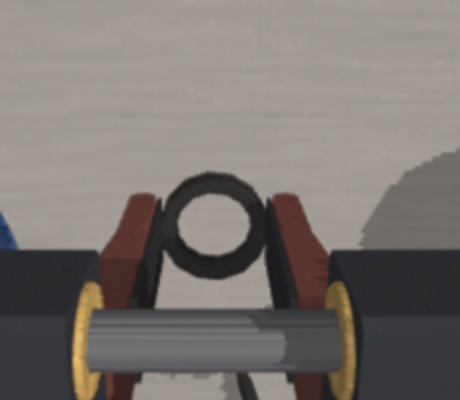

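The black seal is held flat and centred. Moving to the yellow tray's seal cut-out.

Call:
play_rows([
  {"fingers": 0.02, "delta_pos": [0.007, -0.0243, 0.0065], "twist": [0, 0, 0]},
  {"fingers": 0.02, "delta_pos": [0.007, -0.0243, 0.0065], "twist": [0, 0, 0]},
  {"fingers": 0.02, "delta_pos": [0.007, -0.0243, 0.0065], "twist": [0, 0, 0]},
  {"fingers": 0.02, "delta_pos": [0.007, -0.0243, 0.0065], "twist": [0, 0, 0]},
  {"fingers": 0.02, "delta_pos": [0.007, -0.0243, 0.0065], "twist": [0, 0, 0]},
  {"fingers": 0.02, "delta_pos": [0.007, -0.0243, 0.0065], "twist": [0, 0, 0]},
  {"fingers": 0.02, "delta_pos": [0, 0, 0], "twist": [0, 0, 0]},
  {"fingers": 0.02, "delta_pos": [0, 0, 0], "twist": [0, 0, 0]},
])

```text
time_s: 18.85
tool_pos: [0.395, -0.3746, 0.0552]
ee_rot: [[-0.004, 1.0, -0.003], [1.0, 0.004, 0.002], [0.002, -0.003, -1.0]]
contact_force: [-0.2, -0.2, -0.3]
opening: 0.0302
grip_force: 10.0
```

Run:
```python
from h import *
f,T=shot("w12")
o=ortho(f,T,.34,.46,-.42,-.17,.017,.0005)
cv2.imwrite("pics/w12.png",cv2.resize(np.vstack([o[...,::-1],cv2.resize(f["pixels"][...,::-1],(500,345))]),None,fx=1,fy=1))
```

```text
[ 0.395  -0.3746  0.0552] [[-0.004, 1.0, -0.003], [1.0, 0.004, 0.002], [0.002, -0.003, -1.0]] 18.85 [ 1.01  0.53 -0.47  1.97  0.35  0.72  0.33]
view corners [[-0.03, -0.12, -0.31], [0.53, -0.25, 0.05], [0.35, -0.35, 0.18], [0.44, -0.35, 0.18]]
```

View pics/w12.png

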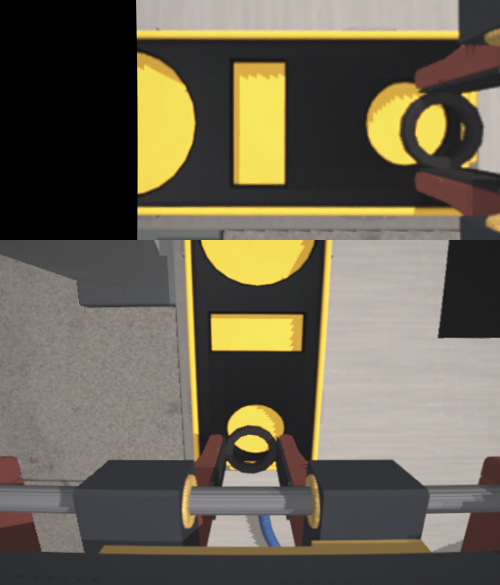

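Rim positions: seal circle (0.3985, -0.374), battery slot centre (0.3985, -0.2993), tape circle (0.3985, -0.2305). Placing the seal.

Call:
play_rows([
  {"fingers": 0.02, "delta_pos": [-0.0005, 0.0035, 0], "twist": [0, 0, 0]},
  {"fingers": 0.02, "delta_pos": [0, 0, 0.015], "twist": [0, 0, 0]},
  {"fingers": 0.02, "delta_pos": [0, 0, 0.012], "twist": [0, 0, 0]},
  {"fingers": 0.02, "delta_pos": [0, 0, 0.0072], "twist": [0, 0, 0]},
  {"fingers": 0.02, "delta_pos": [0, 0, 0], "twist": [0, 0, 0]},
  {"fingers": 0.02, "delta_pos": [0, 0, 0], "twist": [0, 0, 0]},
])

```text
time_s: 19.4
tool_pos: [0.401, -0.3754, 0.0218]
ee_rot: [[-0.006, 1.0, -0.001], [1.0, 0.006, 0.001], [0.001, -0.001, -1.0]]
contact_force: [0.5, 0.6, -0.2]
opening: 0.0304
grip_force: 10.0
```

Call:
play_rows([
  {"fingers": 0.05, "delta_pos": [0, 0, 0], "twist": [0, 0, 0]},
  {"fingers": 0.05, "delta_pos": [0, 0, 0], "twist": [0, 0, 0]},
  {"fingers": 0.05, "delta_pos": [0, 0, 0], "twist": [0, 0, 0]},
  {"fingers": 0.05, "delta_pos": [0, 0, 0], "twist": [0, 0, 0]},
  {"fingers": 0.05, "delta_pos": [0, 0, -0.025], "twist": [0, 0, 0]},
  {"fingers": 0.05, "delta_pos": [0, 0, -0.035], "twist": [0, 0, 0]},
  {"fingers": 0.05, "delta_pos": [0, 0, -0.035], "twist": [0, 0, 0]},
  {"fingers": 0.05, "delta_pos": [0, 0, 0], "twist": [0, 0, 0]},
])

```text
time_s: 20.07
tool_pos: [0.4044, -0.378, 0.1237]
ee_rot: [[-0.005, 1.0, 0.008], [1.0, 0.005, -0.007], [-0.007, 0.008, -1.0]]
contact_force: [1.8, -0.8, 0.3]
opening: 0.0502
grip_force: 0.0
```

Run:
```python
from h import *
f,T=shot("w13")
P=cloud(f,T);h=f["pixels"].max(-1);k=P[(h<70)];k=k[(np.hypot(k[:,0]-.3985,k[:,1]+.374)<.0195)&(k[:,2]<.05)];print(len(k),np.percentile(k,[1,50,99],axis=0).round(4))
print(seg(f,T,(.3795,.4175,-.393,-.355),.018,lambda H,S,V:V<70,100,2000))
```

```text
[ 0.4044 -0.378   0.1237] [[-0.005, 1.0, 0.008], [1.0, 0.005, -0.007], [-0.007, 0.008, -1.0]] 20.0667 [ 1.05  0.44 -0.52  1.92  0.29  0.84  0.39]
view corners [[-0.04, -0.12, -0.27], [0.53, -0.25, 0.13], [0.36, -0.35, 0.25], [0.45, -0.35, 0.25]]
377 [[ 0.3872 -0.3889  0.0174]
 [ 0.402  -0.3755  0.0197]
 [ 0.4158 -0.3598  0.0213]]
[([0.40220001339912415, -0.3765000104904175], np.float32(33.0), np.float32(30.5), np.float32(90.0), 765)]
```

The black seal is down in its cut-out. Now to the tape.

Call:
play_rows([
  {"fingers": 0.08, "delta_pos": [0, 0, -0.03], "twist": [0, 0, 7]},
  {"fingers": 0.08, "delta_pos": [0, 0, -0.03], "twist": [0, 0, 7]},
  {"fingers": 0.08, "delta_pos": [0, 0, -0.03], "twist": [0, 0, 7]},
  {"fingers": 0.08, "delta_pos": [0, 0, -0.03], "twist": [0, 0, 7]},
  {"fingers": 0.08, "delta_pos": [0, 0, -0.02], "twist": [0, 0, 7]},
  {"fingers": 0.08, "delta_pos": [0, 0, 0], "twist": [0, 0, 7]},
  {"fingers": 0.08, "delta_pos": [0, 0, 0], "twist": [0, 0, 7]},
  {"fingers": 0.08, "delta_pos": [0, 0, 0], "twist": [0, 0, 7]},
])

```text
time_s: 20.78
tool_pos: [0.4004, -0.3757, 0.2568]
ee_rot: [[0.83, 0.558, -0.001], [0.558, -0.83, 0.0], [-0.001, -0.0, -1.0]]
contact_force: [-0.3, -0.2, -0.0]
opening: 0.0801
grip_force: 0.0
```

Call:
play_rows([
  {"fingers": 0.08, "delta_pos": [0, 0, 0], "twist": [0, 0, 7]},
  {"fingers": 0.08, "delta_pos": [0, 0, 0], "twist": [0, 0, 7]},
  {"fingers": 0.08, "delta_pos": [0, 0, 0], "twist": [0, 0, 7]},
  {"fingers": 0.08, "delta_pos": [0, 0, 0], "twist": [0, 0, 7]},
  {"fingers": 0.08, "delta_pos": [0, 0, 0], "twist": [0, 0, 6.3]},
  {"fingers": 0.08, "delta_pos": [0.004, -0.039, 0], "twist": [0, 0, 0]},
  {"fingers": 0.08, "delta_pos": [0.004, -0.039, 0], "twist": [0, 0, 0]},
  {"fingers": 0.08, "delta_pos": [0.004, -0.039, 0], "twist": [0, 0, 0]},
])

```text
time_s: 21.45
tool_pos: [0.4121, -0.2576, 0.2561]
ee_rot: [[1.0, -0.002, -0.002], [-0.002, -1.0, 0.001], [-0.002, -0.001, -1.0]]
contact_force: [1.1, 0.5, -0.1]
opening: 0.08
grip_force: 0.0
```

Run:
```python
from h import *
f,T=shot("w14")
o=ortho(f,T,.34,.46,-.42,-.17,.018,.0005)
cv2.imwrite("pics/w14.png",o[...,::-1])
```

```text
[ 0.4121 -0.2576  0.2561] [[1.0, -0.002, -0.002], [-0.002, -1.0, 0.001], [-0.002, -0.001, -1.0]] 21.45 [ 0.76  0.15 -0.37  1.93  0.06  1.07 -1.2 ]
view corners [[0.56, -0.07, 0.19], [0.63, -0.59, 0.0], [0.44, -0.21, 0.38], [0.44, -0.3, 0.38]]
```

View pics/w14.png

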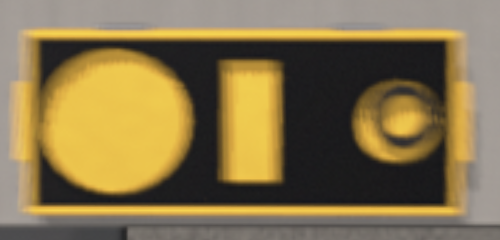

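The seal ring lies within its circle. Continuing to the tape.

Call:
play_rows([
  {"fingers": 0.08, "delta_pos": [0.003, -0.039, 0], "twist": [0, 0, 0]},
  {"fingers": 0.08, "delta_pos": [0.003, -0.039, 0], "twist": [0, 0, 0]},
  {"fingers": 0.08, "delta_pos": [0.003, -0.039, 0], "twist": [0, 0, 0]},
  {"fingers": 0.08, "delta_pos": [0.003, -0.039, 0], "twist": [0, 0, 0]},
  {"fingers": 0.08, "delta_pos": [0.003, -0.039, 0], "twist": [0, 0, 0]},
  {"fingers": 0.08, "delta_pos": [0.003, -0.039, 0], "twist": [0, 0, 0]},
  {"fingers": 0.08, "delta_pos": [0.003, -0.039, 0], "twist": [0, 0, 0]},
  {"fingers": 0.08, "delta_pos": [0.003, -0.039, 0], "twist": [0, 0, 0]},
])

```text
time_s: 22.17
tool_pos: [0.4362, 0.0546, 0.2567]
ee_rot: [[1.0, -0.0, -0.001], [-0.0, -1.0, -0.001], [-0.001, 0.001, -1.0]]
contact_force: [1.1, 0.4, 0.4]
opening: 0.0801
grip_force: 0.0
```

Call:
play_rows([
  {"fingers": 0.08, "delta_pos": [0.013, -0.039, 0], "twist": [0, 0, 0]},
  {"fingers": 0.08, "delta_pos": [0.013, -0.039, 0], "twist": [0, 0, 0]},
  {"fingers": 0.08, "delta_pos": [0.013, -0.039, 0], "twist": [0, 0, 0]},
  {"fingers": 0.08, "delta_pos": [0.013, -0.039, 0.02], "twist": [0, 0, 0]},
  {"fingers": 0.08, "delta_pos": [0.013, 0, 0.035], "twist": [0, 0, 0]},
  {"fingers": 0.08, "delta_pos": [0.013, 0, 0.035], "twist": [0, 0, 0]},
  {"fingers": 0.08, "delta_pos": [0, 0, 0], "twist": [0, 0, 0]},
  {"fingers": 0.08, "delta_pos": [0, 0, 0], "twist": [0, 0, 0]},
])

```text
time_s: 22.83
tool_pos: [0.5122, 0.2048, 0.1667]
ee_rot: [[1.0, 0.0, -0.006], [0.0, -1.0, -0.002], [-0.006, 0.002, -1.0]]
contact_force: [0.5, 0.6, 1.2]
opening: 0.08
grip_force: 0.0
```

Run:
```python
from h import *
f,T=shot("w15")
P=cloud(f,T);q=P[np.isfinite(P).all(-1)]
k=q[(abs(q[:,0]-.579)<.05)&(abs(q[:,1]-.21)<.05)&(q[:,2]>.012)&(q[:,2]<.03)];print(len(k),np.percentile(k,[1,50,99],axis=0).round(4))
print(seg(f,T,(.53,.63,.16,.26),.019,lambda H,S,V:V<60,500,1e5))
k=q[(q[:,0]>.55)&(q[:,0]<.8)&(abs(q[:,1]-.24)<.1)&(q[:,2]>.03)&(q[:,2]<.06)];print(k[k[:,0].argmin()])
```

```text
[0.5122 0.2048 0.1667] [[1.0, 0.0, -0.006], [0.0, -1.0, -0.002], [-0.006, 0.002, -1.0]] 22.8333 [ 0.05  0.43 -0.69  1.87  0.32  0.97 -2.35]
view corners [[1.0, 1.16, -0.87], [0.63, 0.1, 0.2], [0.54, 0.25, 0.29], [0.54, 0.16, 0.29]]
1976 [[0.5504 0.1825 0.0147]
 [0.5805 0.211  0.0192]
 [0.6074 0.2392 0.0211]]
[([0.5789999961853027, 0.21070000529289246], np.float32(58.8), np.float32(58.1), np.float32(26.6), 2658)]
[0.64203771 0.22792136 0.03028992]
```

Call:
play_rows([
  {"fingers": 0.08, "delta_pos": [0.0134, -0.0012, 0.0233], "twist": [0, 0, 0]},
  {"fingers": 0.08, "delta_pos": [0.0134, -0.0012, 0.0233], "twist": [0, 0, 0]},
  {"fingers": 0.08, "delta_pos": [0.0134, -0.0012, 0.0233], "twist": [0, 0, 0]},
  {"fingers": 0.08, "delta_pos": [0.0134, -0.0012, 0.0233], "twist": [0, 0, 0]},
  {"fingers": 0.08, "delta_pos": [0.0134, -0.0012, 0.0233], "twist": [0, 0, 0]},
  {"fingers": 0.08, "delta_pos": [0, 0, 0], "twist": [0, 0, 0]},
  {"fingers": 0.08, "delta_pos": [0, 0, 0], "twist": [0, 0, 0]},
  {"fingers": 0.08, "delta_pos": [0, 0, 0], "twist": [0, 0, 0]},
])

```text
time_s: 23.55
tool_pos: [0.5811, 0.2124, 0.0552]
ee_rot: [[1.0, 0.0, 0.003], [0.0, -1.0, 0.001], [0.003, -0.001, -1.0]]
contact_force: [-0.0, 0.9, 0.6]
opening: 0.0802
grip_force: 0.0
```

Call:
play_rows([
  {"fingers": 0.08, "delta_pos": [-0.002, 0.001, 0.015], "twist": [0, 0, 0]},
  {"fingers": 0.08, "delta_pos": [0, 0, 0.015], "twist": [0, 0, 0]},
  {"fingers": 0.08, "delta_pos": [0, 0, 0.012], "twist": [0, 0, 0]},
  {"fingers": 0.08, "delta_pos": [0, 0, 0.006], "twist": [0, 0, 0]},
  {"fingers": 0.08, "delta_pos": [0, 0, 0], "twist": [0, 0, 0]},
])

```text
time_s: 23.97
tool_pos: [0.5776, 0.2103, 0.0034]
ee_rot: [[1.0, 0.0, -0.002], [0.0, -1.0, -0.001], [-0.002, 0.001, -1.0]]
contact_force: [-0.2, -0.2, -0.2]
opening: 0.0799
grip_force: 0.0
```

Call:
play_rows([
  {"fingers": 0.045, "delta_pos": [0, 0, 0], "twist": [0, 0, 0]},
  {"fingers": 0.045, "delta_pos": [0, 0, 0], "twist": [0, 0, 0]},
  {"fingers": 0.045, "delta_pos": [0, 0, 0], "twist": [0, 0, 0]},
  {"fingers": 0.045, "delta_pos": [0, 0, 0], "twist": [0, 0, 0]},
  {"fingers": 0.045, "delta_pos": [0, 0, 0], "twist": [0, 0, 0]},
  {"fingers": 0.045, "delta_pos": [0, 0, 0], "twist": [0, 0, 0]},
], grip_force=20)

```text
time_s: 24.47
tool_pos: [0.5791, 0.2111, 0.0052]
ee_rot: [[1.0, 0.0, 0.001], [0.0, -1.0, 0.0], [0.001, -0.0, -1.0]]
contact_force: [-0.2, -0.3, 3.0]
opening: 0.0596
grip_force: 20.0
```

Call:
play_rows([
  {"fingers": 0.045, "delta_pos": [0, 0, -0.02], "twist": [0, 0, 0]},
  {"fingers": 0.045, "delta_pos": [0, 0, -0.03], "twist": [0, 0, 0]},
  {"fingers": 0.045, "delta_pos": [-0.01, 0, -0.035], "twist": [0, 0, 0]},
  {"fingers": 0.045, "delta_pos": [-0.02, 0, -0.035], "twist": [0, 0, 0]},
  {"fingers": 0.045, "delta_pos": [-0.02, 0, -0.035], "twist": [0, 0, 0]},
  {"fingers": 0.045, "delta_pos": [-0.025, 0, -0.03], "twist": [0, 0, 0]},
  {"fingers": 0.045, "delta_pos": [-0.025, 0, -0.03], "twist": [0, 0, 0]},
  {"fingers": 0.045, "delta_pos": [-0.02, 0, -0.02], "twist": [0, 0, 0]},
])

```text
time_s: 25.13
tool_pos: [0.4573, 0.2115, 0.2421]
ee_rot: [[1.0, 0.001, 0.002], [0.001, -1.0, 0.0], [0.002, -0.0, -1.0]]
contact_force: [0.1, 0.7, 0.3]
opening: 0.0599
grip_force: 20.0
```

Call:
play_rows([
  {"fingers": 0.045, "delta_pos": [-0.002, 0.0368, 0], "twist": [0, 0, 0]},
  {"fingers": 0.045, "delta_pos": [-0.002, 0.0368, 0], "twist": [0, 0, 0]},
  {"fingers": 0.045, "delta_pos": [-0.002, 0.0368, 0], "twist": [0, 0, 0]},
  {"fingers": 0.045, "delta_pos": [-0.002, 0.0368, 0], "twist": [0, 0, 0]},
  {"fingers": 0.045, "delta_pos": [-0.002, 0.0368, 0], "twist": [0, 0, 0]},
  {"fingers": 0.045, "delta_pos": [-0.002, 0.0368, 0], "twist": [0, 0, 0]},
  {"fingers": 0.045, "delta_pos": [-0.002, 0.0368, 0], "twist": [0, 0, 0]},
  {"fingers": 0.045, "delta_pos": [-0.002, 0.0368, 0], "twist": [0, 0, 0]},
])

```text
time_s: 25.8
tool_pos: [0.442, -0.0854, 0.2398]
ee_rot: [[1.0, 0.0, 0.0], [0.0, -1.0, -0.001], [0.0, 0.001, -1.0]]
contact_force: [0.8, -0.6, 0.0]
opening: 0.0593
grip_force: 20.0
```

Call:
play_rows([
  {"fingers": 0.045, "delta_pos": [-0.0107, 0.0368, 0], "twist": [0, 0, 0]},
  {"fingers": 0.045, "delta_pos": [-0.0107, 0.0368, 0], "twist": [0, 0, 0]},
  {"fingers": 0.045, "delta_pos": [-0.0107, 0.0368, 0], "twist": [0, 0, 0]},
  {"fingers": 0.045, "delta_pos": [-0.0107, 0.0368, 0], "twist": [0, 0, 0]},
  {"fingers": 0.045, "delta_pos": [0, 0, 0.03], "twist": [0, 0, 0]},
  {"fingers": 0.045, "delta_pos": [0, 0, 0.03], "twist": [0, 0, 0]},
  {"fingers": 0.045, "delta_pos": [0, 0, 0.03], "twist": [0, 0, 0]},
  {"fingers": 0.045, "delta_pos": [0, 0, 0.03], "twist": [0, 0, 0]},
])

```text
time_s: 26.47
tool_pos: [0.3996, -0.2311, 0.1186]
ee_rot: [[1.0, -0.001, 0.001], [-0.001, -1.0, -0.0], [0.001, 0.0, -1.0]]
contact_force: [0.8, -0.9, -0.4]
opening: 0.0597
grip_force: 20.0
```

Call:
play_rows([
  {"fingers": 0.045, "delta_pos": [0, 0, 0.03], "twist": [0, 0, 0]},
  {"fingers": 0.045, "delta_pos": [0, 0, 0.025], "twist": [0, 0, 0]},
  {"fingers": 0.045, "delta_pos": [0, 0, 0], "twist": [0, 0, 0]},
  {"fingers": 0.045, "delta_pos": [0, 0, 0], "twist": [0, 0, 0]},
])

```text
time_s: 26.8
tool_pos: [0.3991, -0.2302, 0.0641]
ee_rot: [[1.0, 0.001, -0.002], [0.001, -1.0, 0.002], [-0.002, -0.002, -1.0]]
contact_force: [1.4, -0.1, -0.5]
opening: 0.0592
grip_force: 20.0
```

Run:
```python
from h import *
f,T=shot("w16")
q=held("w16",lambda H,S,V:V<60,.04);b=q[(q[:,2]>-.016)&(abs(q[:,1])<.029)];print(np.percentile(b,[1,50,99],axis=0).round(4))
q=held("w16",lambda H,S,V:(V>100)&(S>40)&(S<160)&(H<25),.02);print("core",np.percentile(q,[1,50,99],axis=0).round(4))
```

```text
[ 0.3991 -0.2302  0.0641] [[1.0, 0.001, -0.002], [0.001, -1.0, 0.002], [-0.002, -0.002, -1.0]] 26.8 [ 0.72  0.39 -0.39  2.16  0.25  0.63 -1.42]
view corners [[0.52, -0.1, 0.07], [0.55, -0.41, 0.0], [nan, nan, nan], [nan, nan, nan]]
tool frame pct2/98 5495 [-0.0172 -0.0298 -0.0369] [ 0.0296  0.0302 -0.0032]
[[-0.018  -0.0281 -0.0154]
 [ 0.014   0.     -0.0139]
 [ 0.0298  0.0282 -0.0014]]
tool frame pct2/98 1613 [-0.0177 -0.0177 -0.0154] [0.0178 0.018  0.0033]
core [[-0.0179 -0.018  -0.0155]
 [-0.0118  0.0022 -0.0128]
 [ 0.0182  0.0185  0.0037]]
```

The tape is held level and centred. Lowering and releasing.

Call:
play_rows([
  {"fingers": 0.045, "delta_pos": [-0.0005, 0, 0.02], "twist": [0, 0, 0]},
  {"fingers": 0.045, "delta_pos": [0, 0, 0.015], "twist": [0, 0, 0]},
  {"fingers": 0.045, "delta_pos": [0, 0, 0.009], "twist": [0, 0, 0]},
  {"fingers": 0.045, "delta_pos": [0, 0, 0], "twist": [0, 0, 0]},
  {"fingers": 0.045, "delta_pos": [0, 0, 0], "twist": [0, 0, 0]},
  {"fingers": 0.045, "delta_pos": [0, 0, 0], "twist": [0, 0, 0]},
])

```text
time_s: 27.35
tool_pos: [0.4003, -0.2312, 0.0219]
ee_rot: [[1.0, 0.0, 0.002], [0.0, -1.0, -0.001], [0.002, 0.001, -1.0]]
contact_force: [0.4, -0.6, -1.1]
opening: 0.0593
grip_force: 20.0
```

Call:
play_rows([
  {"fingers": 0.075, "delta_pos": [0, 0, 0], "twist": [0, 0, 0]},
  {"fingers": 0.075, "delta_pos": [0, 0, 0], "twist": [0, 0, 0]},
  {"fingers": 0.075, "delta_pos": [0, 0, 0], "twist": [0, 0, 0]},
  {"fingers": 0.075, "delta_pos": [0, 0, 0], "twist": [0, 0, 0]},
  {"fingers": 0.075, "delta_pos": [0, 0, -0.02], "twist": [0, 0, 0]},
  {"fingers": 0.075, "delta_pos": [0, 0, -0.03], "twist": [0, 0, 0]},
  {"fingers": 0.075, "delta_pos": [0, 0, -0.035], "twist": [0, 0, 0]},
  {"fingers": 0.075, "delta_pos": [0, 0, -0.035], "twist": [0, 0, 0]},
])

```text
time_s: 28.02
tool_pos: [0.3988, -0.2303, 0.1417]
ee_rot: [[1.0, 0.001, -0.001], [0.001, -1.0, 0.001], [-0.001, -0.001, -1.0]]
contact_force: [-0.1, -0.4, 0.3]
opening: 0.075
grip_force: 0.0
```

Run:
```python
from h import *
f,T=shot("w17")
P=cloud(f,T);q=P[np.isfinite(P).all(-1)]
k=q[(np.hypot(q[:,0]-.3985,q[:,1]+.2305)<.04)&(q[:,2]>.022)&(q[:,2]<.05)];print(len(k),np.percentile(k,[1,50,99],axis=0).round(4))
```

```text
[ 0.3988 -0.2303  0.1417] [[1.0, 0.001, -0.001], [0.001, -1.0, 0.001], [-0.001, -0.001, -1.0]] 28.0167 [ 0.78  0.27 -0.44  2.11  0.16  0.8  -1.33]
view corners [[0.52, -0.1, 0.15], [0.57, -0.47, -0.0], [0.42, -0.18, 0.26], [nan, nan, nan]]
2195 [[ 0.3719 -0.2595  0.023 ]
 [ 0.4013 -0.2309  0.0291]
 [ 0.4296 -0.2025  0.0308]]
```

The tape is seated with its top at 29 mm. Now the battery.

Call:
play_rows([
  {"fingers": 0.045, "delta_pos": [0.006, -0.0344, -0.012], "twist": [0, 0, 0]},
  {"fingers": 0.045, "delta_pos": [0.006, -0.0344, -0.012], "twist": [0, 0, 0]},
  {"fingers": 0.045, "delta_pos": [0.006, -0.0344, -0.012], "twist": [0, 0, 0]},
  {"fingers": 0.045, "delta_pos": [0.006, -0.0344, -0.012], "twist": [0, 0, 0]},
  {"fingers": 0.045, "delta_pos": [0.006, -0.0344, -0.012], "twist": [0, 0, 0]},
  {"fingers": 0.045, "delta_pos": [0.004, -0.0344, -0.005], "twist": [0, 0, 0]},
  {"fingers": 0.045, "delta_pos": [0.004, -0.0344, 0], "twist": [0, 0, 0]},
  {"fingers": 0.045, "delta_pos": [0.002, -0.0344, 0], "twist": [0, 0, 0]},
])

```text
time_s: 28.73
tool_pos: [0.4398, 0.046, 0.2062]
ee_rot: [[1.0, -0.0, 0.002], [-0.0, -1.0, -0.0], [0.002, 0.0, -1.0]]
contact_force: [0.5, -0.9, -0.7]
opening: 0.0448
grip_force: 0.0
```

Call:
play_rows([
  {"fingers": 0.045, "delta_pos": [0, 0, 0], "twist": [0, 0, 0]},
  {"fingers": 0.045, "delta_pos": [0, 0, 0], "twist": [0, 0, 0]},
  {"fingers": 0.045, "delta_pos": [0, 0, 0], "twist": [0, 0, 0]},
])

```text
time_s: 28.98
tool_pos: [0.4391, 0.0437, 0.2053]
ee_rot: [[1.0, 0.0, -0.001], [0.0, -1.0, -0.001], [-0.001, 0.001, -1.0]]
contact_force: [-0.3, -0.9, 0.1]
opening: 0.045
grip_force: 0.0
```

Run:
```python
from h import *
f,T=shot("w18")
P=cloud(f,T);q=P[np.isfinite(P).all(-1)]
k=q[(abs(q[:,0]-.438)<.045)&(abs(q[:,1]-.055)<.04)&(q[:,2]>.006)&(q[:,2]<.025)]
r=cv2.minAreaRect((k[:,:2]*1000).astype(np.float32));print(len(k),r,np.round(cv2.boxPoints(r),1).tolist(),np.percentile(k[:,2],98))
d=k[k[:,2]>.012];c=d.mean(0);e=np.linalg.svd(d[:,:2]-c[:2],full_matrices=False)[2][0];print(c,e)
```

```text
[0.4391 0.0437 0.2053] [[1.0, 0.0, -0.001], [0.0, -1.0, -0.001], [-0.001, 0.001, -1.0]] 28.9833 [ 0.37  0.17 -0.66  2.07  0.13  0.94 -1.93]
view corners [[0.64, 0.34, 0.0], [0.57, -0.1, 0.19], [0.46, 0.09, 0.33], [nan, nan, nan]]
479 ((437.5756530761719, 55.72481155395508), (14.257556915283203, 49.66863250732422), 63.39314651489258) [[412.20001220703125, 60.5], [456.6000061035156, 38.20000076293945], [463.0, 51.0], [418.6000061035156, 73.19999694824219]] 0.017676512738399063
[0.43736027 0.05587243 0.01541101] [-0.90302241  0.42959343]
```

Battery at (0.4376, 0.0557), axis -26° from x.

Call:
play_rows([
  {"fingers": 0.045, "delta_pos": [0, 0, 0.03], "twist": [0, 0, 6.5]},
  {"fingers": 0.045, "delta_pos": [0, 0, 0.03], "twist": [0, 0, 6.5]},
  {"fingers": 0.045, "delta_pos": [0, 0, 0.03], "twist": [0, 0, 6.5]},
  {"fingers": 0.045, "delta_pos": [0, 0, 0.03], "twist": [0, 0, 6.5]},
  {"fingers": 0.045, "delta_pos": [-0.0066, -0.0101, 0.02], "twist": [0, 0, 0]},
  {"fingers": 0.045, "delta_pos": [0, 0, 0.02], "twist": [0, 0, 0]},
  {"fingers": 0.045, "delta_pos": [0, 0, 0], "twist": [0, 0, 0]},
  {"fingers": 0.045, "delta_pos": [0, 0, 0], "twist": [0, 0, 0]},
])

```text
time_s: 29.7
tool_pos: [0.4371, 0.055, 0.0451]
ee_rot: [[0.898, -0.44, -0.003], [-0.44, -0.898, -0.001], [-0.002, 0.002, -1.0]]
contact_force: [-0.3, -0.2, 0.0]
opening: 0.045
grip_force: 0.0
```

Call:
play_rows([
  {"fingers": 0.045, "delta_pos": [0, -0.0005, 0.015], "twist": [0, 0, 0]},
  {"fingers": 0.045, "delta_pos": [0, 0, 0.015], "twist": [0, 0, 0]},
  {"fingers": 0.045, "delta_pos": [0, 0, 0.008], "twist": [0, 0, 0]},
  {"fingers": 0.045, "delta_pos": [0, 0, 0], "twist": [0, 0, 0]},
  {"fingers": 0.045, "delta_pos": [0, 0, 0], "twist": [0, 0, 0]},
])

```text
time_s: 30.12
tool_pos: [0.4385, 0.0563, 0.0083]
ee_rot: [[0.898, -0.439, 0.001], [-0.439, -0.898, -0.0], [0.001, -0.0, -1.0]]
contact_force: [0.2, -1.1, 0.3]
opening: 0.0451
grip_force: 0.0
```

Call:
play_rows([
  {"fingers": 0.005, "delta_pos": [0, 0, 0], "twist": [0, 0, 0]},
  {"fingers": 0.005, "delta_pos": [0, 0, 0], "twist": [0, 0, 0]},
  {"fingers": 0.005, "delta_pos": [0, 0, 0], "twist": [0, 0, 0]},
  {"fingers": 0.005, "delta_pos": [0, 0, 0], "twist": [0, 0, 0]},
  {"fingers": 0.005, "delta_pos": [0, 0, 0], "twist": [0, 0, 0]},
  {"fingers": 0.005, "delta_pos": [0, 0, 0], "twist": [0, 0, 0]},
  {"fingers": 0.005, "delta_pos": [0, 0, 0], "twist": [0, 0, 0]},
], grip_force=12)

```text
time_s: 30.7
tool_pos: [0.4383, 0.0568, 0.0079]
ee_rot: [[0.899, -0.438, 0.0], [-0.438, -0.899, -0.0], [0.0, -0.0, -1.0]]
contact_force: [-0.7, -1.0, 3.9]
opening: 0.0164
grip_force: 12.0
```

Call:
play_rows([
  {"fingers": 0.005, "delta_pos": [0, 0, -0.02], "twist": [0, 0, 0]},
  {"fingers": 0.005, "delta_pos": [0, 0, -0.03], "twist": [0, 0, 0]},
  {"fingers": 0.005, "delta_pos": [0, 0, -0.035], "twist": [0, 0, 0]},
  {"fingers": 0.005, "delta_pos": [0, 0, -0.035], "twist": [0, 0, 0]},
  {"fingers": 0.005, "delta_pos": [0, 0, -0.02], "twist": [0, 0, -6.5]},
  {"fingers": 0.005, "delta_pos": [0, 0, 0], "twist": [0, 0, -6.5]},
  {"fingers": 0.005, "delta_pos": [0, 0, 0], "twist": [0, 0, -6.5]},
  {"fingers": 0.005, "delta_pos": [0, 0, 0], "twist": [0, 0, -6.5]},
])

```text
time_s: 31.37
tool_pos: [0.4382, 0.0567, 0.1481]
ee_rot: [[1.0, 0.006, 0.001], [0.006, -1.0, -0.0], [0.001, 0.0, -1.0]]
contact_force: [-0.3, 0.0, -0.2]
opening: 0.0168
grip_force: 12.0
```

Call:
play_rows([
  {"fingers": 0.005, "delta_pos": [0, 0.0356, 0], "twist": [0, 0, 0]},
  {"fingers": 0.005, "delta_pos": [0, 0.0356, 0], "twist": [0, 0, 0]},
  {"fingers": 0.005, "delta_pos": [0, 0.0356, 0], "twist": [0, 0, 0]},
  {"fingers": 0.005, "delta_pos": [0, 0.0356, 0], "twist": [0, 0, 0]},
  {"fingers": 0.005, "delta_pos": [0, 0.0356, 0], "twist": [0, 0, 0]},
  {"fingers": 0.005, "delta_pos": [-0.008, 0.0356, 0], "twist": [0, 0, 0]},
  {"fingers": 0.005, "delta_pos": [-0.008, 0.0356, 0], "twist": [0, 0, 0]},
  {"fingers": 0.005, "delta_pos": [-0.008, 0.0356, 0.02], "twist": [0, 0, 0]},
])

```text
time_s: 32.03
tool_pos: [0.4158, -0.2306, 0.13]
ee_rot: [[1.0, 0.0, 0.005], [0.0, -1.0, -0.003], [0.005, 0.003, -1.0]]
contact_force: [0.9, -0.6, 1.3]
opening: 0.0162
grip_force: 12.0
```

Call:
play_rows([
  {"fingers": 0.005, "delta_pos": [-0.008, 0.0356, 0.02], "twist": [0, 0, 0]},
  {"fingers": 0.005, "delta_pos": [-0.008, 0.0356, 0.02], "twist": [0, 0, 0]},
  {"fingers": 0.005, "delta_pos": [0, 0, 0.02], "twist": [0, 0, 0]},
  {"fingers": 0.005, "delta_pos": [0, 0, 0], "twist": [0, 0, 0]},
  {"fingers": 0.005, "delta_pos": [0, 0, 0], "twist": [0, 0, 0]},
])

```text
time_s: 32.45
tool_pos: [0.3975, -0.2981, 0.0669]
ee_rot: [[1.0, 0.0, -0.002], [0.0, -1.0, 0.002], [-0.002, -0.002, -1.0]]
contact_force: [0.5, -0.1, 0.4]
opening: 0.0159
grip_force: 12.0
```

Run:
```python
from h import *
f,T=shot("w19")
q=held("w19",redw,.035)
b=q[q[:,2]>-.012];print(np.percentile(b,[1,50,99],axis=0).round(4))
for a in(-.01,.01,.02):
    d=b[abs(b[:,0]-a)<.003]
    if len(d):print(a,len(d),np.percentile(d,[3,97],axis=0)[:,1:].round(4).tolist())
cv2.imwrite("pics/w19.png",cv2.resize(f["pixels"][60:320,130:400,::-1],None,fx=2,fy=2))
```

```text
[ 0.3975 -0.2981  0.0669] [[1.0, 0.0, -0.002], [0.0, -1.0, 0.002], [-0.002, -0.002, -1.0]] 32.45 [ 0.88  0.44 -0.43  2.08  0.29  0.68 -1.32]
view corners [[0.52, -0.17, 0.06], [0.55, -0.48, 0.0], [0.42, -0.25, 0.19], [nan, nan, nan]]
tool frame pct2/98 2276 [-0.0173 -0.0159 -0.0336] [ 0.0228  0.0164 -0.0029]
[[-0.0194 -0.0148 -0.0108]
 [ 0.0081 -0.     -0.0078]
 [ 0.0234  0.0156 -0.0018]]
-0.01 165 [[-0.0058, -0.0094], [0.0064, -0.0047]]
0.01 417 [[-0.0154, -0.0111], [0.0161, -0.0024]]
0.02 289 [[-0.0061, -0.0094], [0.0063, -0.002]]
```

View pics/w19.png

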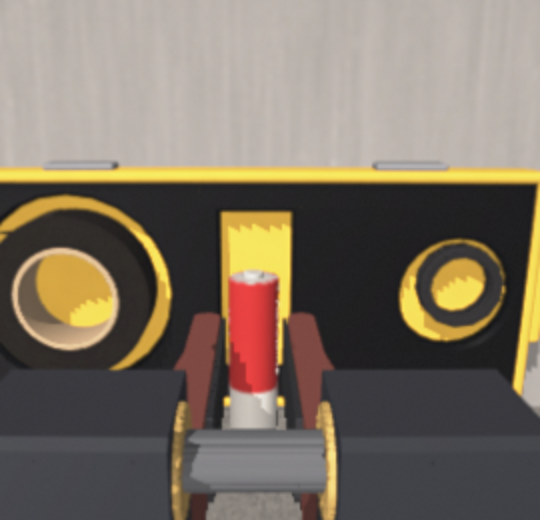

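The battery is held level, in line with its slot, and the black seal lies flat. Lowering and releasing.

Call:
play_rows([
  {"fingers": 0.005, "delta_pos": [0.002, 0.0012, 0.02], "twist": [0, 0, 0]},
  {"fingers": 0.005, "delta_pos": [0, 0, 0.015], "twist": [0, 0, 0]},
  {"fingers": 0.005, "delta_pos": [0, 0, 0.007], "twist": [0, 0, 0]},
  {"fingers": 0.005, "delta_pos": [0, 0, 0], "twist": [0, 0, 0]},
  {"fingers": 0.005, "delta_pos": [0, 0, 0], "twist": [0, 0, 0]},
  {"fingers": 0.005, "delta_pos": [0, 0, 0], "twist": [0, 0, 0]},
])

```text
time_s: 33.0
tool_pos: [0.4011, -0.3003, 0.0268]
ee_rot: [[1.0, 0.001, 0.002], [0.001, -1.0, -0.001], [0.002, 0.001, -1.0]]
contact_force: [0.1, -0.3, 0.1]
opening: 0.0165
grip_force: 12.0
```

Call:
play_rows([
  {"fingers": 0.005, "delta_pos": [-0.001, -0.0008, 0.004], "twist": [0, 0, 0]},
  {"fingers": 0.005, "delta_pos": [0, 0, 0.002], "twist": [0, 0, 0]},
  {"fingers": 0.005, "delta_pos": [0, 0, 0], "twist": [0, 0, 0]},
  {"fingers": 0.005, "delta_pos": [0, 0, 0], "twist": [0, 0, 0]},
])

```text
time_s: 33.33
tool_pos: [0.399, -0.2996, 0.0197]
ee_rot: [[1.0, 0.0, -0.0], [0.0, -1.0, 0.0], [-0.0, -0.0, -1.0]]
contact_force: [-0.8, 0.5, -0.2]
opening: 0.0161
grip_force: 12.0
```

Call:
play_rows([
  {"fingers": 0.03, "delta_pos": [0, 0, 0], "twist": [0, 0, 0]},
  {"fingers": 0.03, "delta_pos": [0, 0, 0], "twist": [0, 0, 0]},
  {"fingers": 0.03, "delta_pos": [0, 0, 0], "twist": [0, 0, 0]},
  {"fingers": 0.03, "delta_pos": [0, 0, 0], "twist": [0, 0, 0]},
  {"fingers": 0.03, "delta_pos": [0, 0, -0.02], "twist": [0, 0, 0]},
  {"fingers": 0.03, "delta_pos": [0, 0, -0.03], "twist": [0, 0, 0]},
  {"fingers": 0.03, "delta_pos": [0, 0, -0.035], "twist": [0, 0, 0]},
  {"fingers": 0.03, "delta_pos": [0, 0, -0.035], "twist": [0, 0, 0]},
])

```text
time_s: 34.0
tool_pos: [0.3986, -0.2991, 0.1406]
ee_rot: [[1.0, 0.001, -0.001], [0.001, -1.0, 0.001], [-0.001, -0.001, -1.0]]
contact_force: [0.5, -1.1, 0.6]
opening: 0.0301
grip_force: 0.0
```

Call:
play_rows([
  {"fingers": 0.03, "delta_pos": [0, 0, -0.03], "twist": [0, 0, 0]},
  {"fingers": 0.03, "delta_pos": [0, 0, -0.03], "twist": [0, 0, 0]},
  {"fingers": 0.03, "delta_pos": [0, 0, 0], "twist": [0, 0, 0]},
  {"fingers": 0.03, "delta_pos": [0, 0, 0], "twist": [0, 0, 0]},
])

```text
time_s: 34.33
tool_pos: [0.4, -0.3003, 0.2013]
ee_rot: [[1.0, -0.0, 0.003], [-0.0, -1.0, -0.003], [0.003, 0.003, -1.0]]
contact_force: [-0.3, 1.0, -0.5]
opening: 0.0301
grip_force: 0.0
```

Run:
```python
from h import *
f,T=shot("w20");g=grab_frame("top")
P=cloud(f,T);q=P[np.isfinite(P).all(-1)]
k=q[(abs(q[:,0]-.3985)<.028)&(abs(q[:,1]+.2993)<.012)&(q[:,2]>.02)&(q[:,2]<.05)];print("batt",len(k),np.percentile(k,[1,50,99],axis=0).round(4))
a=ortho(f,T,.34,.46,-.42,-.17,.018,.0005);b=ortho(g,None,.38,.50,.13,.38,.018,.0005)
cv2.imwrite("pics/w20.png",cv2.cvtColor(np.vstack([a,b]),cv2.COLOR_RGB2BGR))
```

```text
[ 0.4    -0.3003  0.2013] [[1.0, -0.0, 0.003], [-0.0, -1.0, -0.003], [0.003, 0.003, -1.0]] 34.3333 [ 0.95  0.25 -0.5   1.96  0.15  0.96 -1.19]
view corners [[0.53, -0.16, 0.19], [0.6, -0.59, 0.01], [0.42, -0.25, 0.32], [nan, nan, nan]]
batt 497 [[ 0.3746 -0.3064  0.021 ]
 [ 0.3991 -0.2993  0.0254]
 [ 0.4227 -0.2933  0.0277]]
```

View pics/w20.png

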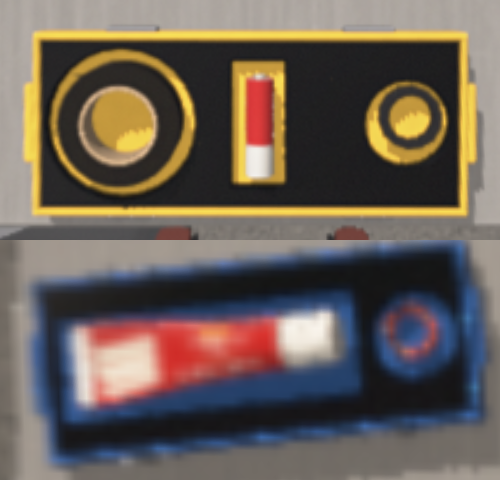

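Everything sits in its cut-out. One check that the black seal is flat, then hand in if it is.

Run:
```python
from h import *
from workcell import job_done
f,T=load("w20");P=cloud(f,T);v=f["pixels"].max(-1)
k=P[v<75];c=np.array([.402,-.376]);d=k[:,:2]-c;r=np.hypot(*d.T);k=k[(r<.0155)&(r>.012)&(k[:,2]<.04)];d=k[:,:2]-c
for n,m in(("+x",d[:,0]>.008),("-x",d[:,0]<-.008),("+y",d[:,1]>.008),("-y",d[:,1]<-.008)):print(n,m.sum(),np.median(k[m,2]).round(4))
F=P[v<75];F=F[(abs(F[:,0]-.3985)<.03)&(abs(F[:,1]+.334)<.01)&(F[:,2]<.04)];fz=np.median(F[:,2]);print("foam",fz)
z=[np.median(k[m,2])-fz for m in(d[:,0]>.008,d[:,0]<-.008,d[:,1]>.008,d[:,1]<-.008)]
if max(z)<.005 and max(z)-min(z)<.003: print(job_done())
```

```text
+x 53 0.0199
-x 51 0.0198
+y 56 0.0198
-y 28 0.0198
foam 0.017832603694311222
the job is handed in; nothing more can be done
None
```

I made up both kits and handed the job in: the orange seal and grease tube are in the blue tray, and the black seal, tape roll and battery are in the yellow tray. Every part is down in its cut-out and let go, the robot is clear of everything, the multimeter and pliers were not touched, and it took about 34 s of the 144 s allowed.

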